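# Make up the roof sample panel

## Robot

A 6-joint arm with a two-finger parallel gripper is mounted at the origin on a cart in front of the work surface, level with it; the furniture and walls round the work are solid. World frame = base frame: x ahead of the robot, y to its left, z up, the work surface at z = 0. Lengths are in m, angles in rad, forces in N, time in s.
With the tool pointing down it reaches from about 0.225 to 0.875 m from the base axis. Payload 3.4 kg.
Tool frame: the origin (TCP) lies at the very end of the fingers, on their centre line; the grasp point (between the pads) lies 19 mm behind it; z points along the fingers, y is the line along which they close (so a half turn about z gives the same grasp; the last joint's range is limited). The gripper opens to 85 mm and grips with 20 to 120 N. Pads are 22 mm wide; open, the fingers measure 114 mm over their backs; the gripper's body (76 mm by 85 mm) begins 54 mm behind the grasp point. The pads swing forward as they close: fully open they stand 13 mm farther back than shut.
Start: joints at [1.229, 0.276, 1.505, -0, 1.361, -0.121], TCP at [0.126, 0.561, 0.231] pointing down, gripper open.
Joint ranges: [-2.89, 2.89], [-0.75, 2.08], [0.22, 2.7], [-1.18, 4.32], [0.11, 2.71], [-2.7, 2.7]. Speed limits (rad/s): [2.57, 2.57, 3.14, 3.14, 3.14, 3.14].

## Interface

Orientations are given as a unit quaternion [w, x, y, z].
In Python, from rig import manip, get_image, camera_info gives the robot as it stands. The module is installed in compiled form; this text tells all that it offers.
- The arm moves only by the shell command python3 -m crank 'ROWS' [FORCE]. ROWS is a JSON object of lists of equal length, an entry for each row: "translation": the shift along the tool's x, y, z in mm, a list of three; "roll": the turn about the tool's z in rad; "fingers": the opening, from 0 (shut) to 1 (fully open). A call has 1 to 8 rows; each row shifts and turns the commanded pose from where the row before left it, along the tool's axes as they then stand; what a row does not reach is not made up. A row lasts 1/10 s, in which the tool goes at most 50 mm and 8.59 degrees, less where a joint would pass 70% of its speed; a pose out of reach is approached as far as the arm can. A call is refused whole if a number of a shift passes 50 or a number of a turn 0.15, either way. A call with a gripper value outside its range is refused whole. The fingers move at their own pace and stop on an object; FORCE is the grip in N (left out, the last holds). Time passes only in rows, so rows that do not move let the fingers close. It gives the time, the measured TCP pose, the force, the opening and the grip force at its end, in the units of the state.
- manip.get_state(): the state, without advancing time (a new reading comes with each control period).
- get_image(name): name is "scene" or "top"; returns the picture (400x640x3 uint8, blue, green, red); there is no depth.
- camera_info(name): a dict with "mtx" (3x3 intrinsics, pixels), "rvec" (rotation vector, rad) and "tvec" (3), from world to camera coordinates, as OpenCV has them. Camera axes: x right, y down, z forward; pixel columns grow to the right and rows downward; lengths in m; the calibration is good to about 2 mm. A picture is of the moment at which its call begins. camera_info takes no time and is no camera call.
- manip.sign_off(): hands the job in; it is judged then, once.
The state is a dict: "clock": time; "qpos": joint angles; "qd": joint speeds; "effort": joint torques, N m; "position": TCP position; "ee_rot": TCP orientation; "contact_force": force on the tool from outside, world axes, zero at the start; "moment": the same for the moment, N m; "width": finger opening in m; "gripper_force": force on a finger pad.
Only numpy, scipy, OpenCV 4.12 (cv2) and the standard library are available. Lean on these libraries where they do the work, as an engineer would, in place of code of your own. Each camera call takes 0.05 s, during which the arm holds its last target. There are 200 camera calls.

## Task

Make up the sample panel: press the plaster rosette block flush down into its recess, then push the red keeper knob down and turn it clockwise a quarter turn so that its tongue holds the block in. Lay all the slates that are there in one column on the sloping board, the first with its tail at the lowest red line and each next one overlapping the one below with its tail at the next red line up. Leave the tin and the cork block where they stand.

Things in the scene. Friction and masses are not known exactly. Their poses are not given: they have to be found in the camera images.
- panel: Fixed plywood sample panel, base 246 x 176 x 8 mm, with a sloping board on its +y side and a flat pine deck on its -y side. Origin on the table under its middle; x toward the high end of the slope, y left of that, z up. Deck: top 40 mm above the table, x -102 to 60, y -80 to -6 mm. The slope's upper end is about 107 mm above the table.
- slope_board: Sloping plywood board, 238 x 72 mm, pitched 20 degrees, rigid with the panel. Origin on its upper face, mid width, at the lowest red line; x up the slope in the face, y across, z out of the face. Short red lines on both margins at x = 0, 35, 70, 105 and 140 mm; board ends at 226 mm. A dark strip across the face at x = 1 to 8 mm, 56 mm long, 12.3 mm high, carries the first slate's tail.
- first_laid (a point): Where the centre of the first slate's underside lies when laid: x = 39.4, z = 6.9 mm in the slope_board frame (same axes); each next course 35 mm higher up x, at the same z. A laid slate has its head edge on the bare board, its tail 13.7 mm off the face on the strip or flat on the slate below, so it lies 9.9 degrees (0.172 rad) flatter than the board. It stays by friction.
- rosette: White cast plaster rosette block, 90 x 40 x 28 mm, flat top with a low round rosette and grooves, loose. Origin at the centre of its underside; x along its length, z up. Starts upright on the table. Either end may lead.
- recess_floor (a point): Centre of the recess floor when fully home: 28 mm below the deck top, 12 mm above the table, x = -3, y = -44 mm in the panel frame. The recess is 94 mm along the panel's x, 44 mm along y: 2 mm clear all round the block. A stiff bed pad holds the block 5 mm proud; about 7 N pushes it down 5 mm and it stays there, block top level with the deck.
- knob_push (a joint): Push of the keeper knob, m: 0 up (start), 0.008 fully down. Moves straight down against about 6 N of friction and stays.
- knob_turn (a joint): Turn of the keeper knob, rad, clockwise seen from above: 0 with the tongue and the grip bar along the panel's +y, 1.571 (stop) with both along +x and the tongue over the end of the block. Starts at 0 to 0.3; light friction, stays.
- knob_top (a point): Top middle of the red grip bar, on the knob axis (x = -72, y = -44 mm in the panel frame). Bar 12 mm thick, 40 long, 30 high, on a black disc 30 mm across, 8 high; a steel tongue 14 mm wide, 4 thick, level with the disc's underside, reaches 43 mm from the axis. Bar top 87.5 mm above the table with the knob up, 79.5 mm down; the tongue then clears the deck by 2.5 mm.
- slate_a: Grey roofing slate, a plain flat plate 80 x 50 x 6 mm, loose, flat on the table at the start; three to five slates are present. Origin at the centre of its underside; x along its length, z up. Both ends and faces are alike, all slates are alike.
- slate_b: Grey roofing slate, a plain flat plate 80 x 50 x 6 mm, loose, flat on the table at the start; three to five slates are present. Origin at the centre of its underside; x along its length, z up. Both ends and faces are alike, all slates are alike.
- slate_c: Grey roofing slate, a plain flat plate 80 x 50 x 6 mm, loose, flat on the table at the start; three to five slates are present. Origin at the centre of its underside; x along its length, z up. Both ends and faces are alike, all slates are alike.
- slate_d: Grey roofing slate, a plain flat plate 80 x 50 x 6 mm, loose, flat on the table at the start; three to five slates are present. Origin at the centre of its underside; x along its length, z up. Both ends and faces are alike, all slates are alike.
- slate_e: Grey roofing slate, a plain flat plate 80 x 50 x 6 mm, loose, flat on the table at the start; three to five slates are present. Origin at the centre of its underside; x along its length, z up. Both ends and faces are alike, all slates are alike.
- pigment_tin: Round tin, 62 mm across, 49 mm high, loose bystander; origin under its middle.
- sanding_cork: Brown cork sanding block, 36 x 62 x 26 mm, loose bystander; origin under its middle.

How it is judged:
By the outcome, as a careful person would: the job done as asked, in the order asked, and still so for the second after the job is handed in, with the robot touching nothing.
Of slate_a, slate_b, slate_c, slate_d, slate_e only 3 to 5 are there at a start; the rules pass over those that are not, and their reading is None.
At some moment in a run one of rosette may be knocked a few centimetres aside while the robot is not near it.
Once in a run the grip may slacken for a moment while it holds something.
It also fails if it takes over 210 s, if anything falls off the work surface, if the arm or the gripper's body presses on something with over 40 N, if the wrist force passes 120 N, or if a joint passes its speed limit or range.

## Working session

There is one attempt and no reset: what is moved stays moved. The work goes in short steps, Python scripts to look and compute and a shell command to move; the robot and the scene stay as the last step left them, time stands still between calls to the robot, and variables do not carry over. Pictures are saved under pics/ and viewed, at most 14 in all, crops included, and the job is handed in when it is done.

```bash
mkdir -p pics; ls; cat > h.py <<'E'
import numpy as np, cv2
from rig import manip, get_image, camera_info
from scipy.spatial.transform import Rotation as R
def cam(n):
    c=camera_info(n); return np.array(c["mtx"],float),np.array(c["rvec"],float).reshape(3),np.array(c["tvec"],float).reshape(3)
def ray(n,uv):
    K,r,t=cam(n); M=R.from_rotvec(r).as_matrix()
    d=np.linalg.solve(K,np.array([uv[0],uv[1],1.])); return -M.T@t, M.T@d
def onz(n,uv,z):
    o,d=ray(n,uv); return o+d*(z-o[2])/d[2]
def tri(a,ua,b,ub):
    o1,d1=ray(a,ua);o2,d2=ray(b,ub)
    s=np.linalg.lstsq(np.c_[d1,-d2],o2-o1,rcond=None)[0]
    p,q=o1+d1*s[0],o2+d2*s[1]; return (p+q)/2,np.linalg.norm(p-q)
def proj(n,P):
    K,r,t=cam(n); return cv2.projectPoints(np.array(P,float).reshape(-1,1,3),r,t,K,None)[0].reshape(-1,2)
E
python3 - <<'E'
from h import *
for n in("scene","top"):
    cv2.imwrite(f"pics/{n}0.png",get_image(n)); K,r,t=cam(n); print(n,K.round(1).tolist(),ray(n,(320,200)))
print(manip.get_state())
E
```

```text
pics
scene [[368.4, 0.0, 317.6], [0.0, 368.4, 203.5], [0.0, 0.0, 1.0]] (array([ 0.12166352, -0.80555821,  0.49177125]), array([ 0.43897333,  0.80039044, -0.40842259]))
top [[384.7, 0.0, 319.8], [0.0, 384.7, 195.6], [0.0, 0.0, 1.0]] (array([ 0.31564445, -0.03454586,  1.04792984]), array([ 0.19865772, -0.01312439, -0.98004683]))
{'clock': 0.1, 'qpos': array([ 1.22898886e+00,  2.76516284e-01,  1.50601893e+00,  1.10695445e-05,
        1.36070337e+00, -1.21033802e-01]), 'qd': array([-0.000541  , -0.0007207 , -0.00286866, -0.00302131,  0.0016917 ,
        0.00141187]), 'effort': array([ 2.62490168e-03, -4.17702448e+01, -2.46406353e+01, -2.34219024e-04,
        5.90596581e-03, -4.02950138e-05]), 'position': array([0.12577483, 0.56058487, 0.2305301 ]), 'ee_rot': array([-1.94023630e-04,  1.10163902e-01,  9.93913094e-01, -7.99785169e-04]), 'contact_force': array([0.54723584, 0.10227266, 0.15149109]), 'moment': array([-0.05456635, -0.01120765,  0.03292379]), 'gripper_force': 0.0, 'width': 0.08540484041358748}
```

View pics/scene0.png

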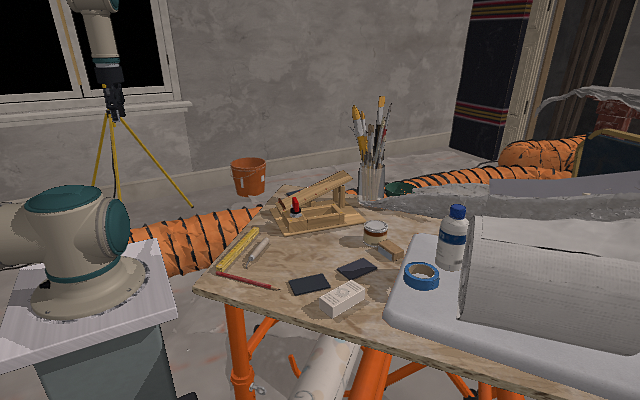

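View pics/top0.png

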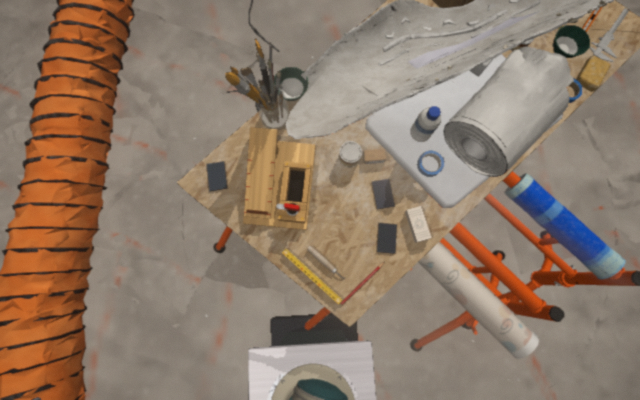

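Scene: rosette at about (342,298), slates at (310,285) and (357,268), tin (376,229), cork (390,250), panel near (312,205). Top: slates at (217,176), (383,194) and (386,238), rosette (418,224), knob (290,208), recess (296,183), slope (262,175). Next I enlarge the top view and measure.

```bash
python3 - <<'E'
from h import *
t=cv2.imread("pics/top0.png"); s=cv2.imread("pics/scene0.png")
cv2.imwrite("pics/topc.png",cv2.resize(t[115:245,195:325],None,fx=4.6,fy=4.6,interpolation=cv2.INTER_CUBIC))
cv2.imwrite("pics/scenec.png",cv2.resize(s[160:320,220:420],None,fx=3.7,fy=3.7,interpolation=cv2.INTER_CUBIC))
# dark-bluish slates, white rosette
for n,im in(("top",t),("scene",s)):
    f=im.astype(int); g=cv2.cvtColor(im,cv2.COLOR_BGR2GRAY)
    m=((g<75)&(f[...,0]>=f[...,2]-2)).astype(np.uint8)*255
    w=((f.min(2)>165)&(f.max(2)-f.min(2)<45)).astype(np.uint8)*255
    for lab,mm in(("dark",m),("white",w)):
        for c in cv2.findContours(mm,cv2.RETR_EXTERNAL,cv2.CHAIN_APPROX_NONE)[0]:
            a=cv2.contourArea(c)
            if 120<a<1500:
                r=cv2.minAreaRect(c); print(n,lab,a,np.round(r[0],1),np.round(r[1],1),round(r[2],1),onz(n,r[0],.006 if lab=="dark" else .028).round(4))
E
```

```text
top dark 571.5 [322.5 389.5] [50.6 16.4] 18.4 [ 0.0439 -0.027   0.006 ]
top dark 383.5 [386.5 237.6] [16.2 26.9] 2.9 [ 0.4127 -0.2222  0.006 ]
top dark 666.0 [533.4 199.5] [32.4 27. ] 41.6 [ 0.4946 -0.6379  0.006 ]
top dark 371.0 [216.4 176. ] [25.7 16.2] 83.7 [0.6118 0.2372 0.006 ]
top dark 798.0 [571.  41.] [30. 34.] 90.0 [ 0.975  -0.8374  0.006 ]
top white 310.5 [480.1 291.3] [51.6  9.7] 42.7 [ 0.2594 -0.4461  0.028 ]
top white 210.5 [443.8 256.8] [26.2  9.9] 45.0 [ 0.3522 -0.3636  0.028 ]
top white 380.0 [419.  223.5] [32.6 13. ] 71.6 [ 0.4433 -0.3086  0.028 ]
top white 519.0 [376.6  77.5] [40.4 36.1] 21.4 [ 0.8755 -0.2333  0.028 ]
top white 381.0 [439.8  51. ] [13.  63.8] 62.7 [ 0.9502 -0.4269  0.028 ]
scene dark 1424.5 [ 99.4 363.1] [ 39.1 129. ] 72.4 [ 0.0158 -0.2515  0.006 ]
scene dark 1226.0 [165.5 361.5] [63. 75.] 0.0 [ 0.111  -0.2996  0.006 ]
scene dark 522.5 [309.2 283.8] [16.1 39.2] 77.5 [ 0.412  -0.2283  0.006 ]
scene dark 299.0 [419.7 281.8] [35.9 16.1] 12.9 [ 0.6246 -0.3362  0.006 ]
scene dark 434.5 [356.7 268.6] [15.8 37. ] 68.2 [ 0.533  -0.2299  0.006 ]
scene dark 221.0 [451.4 237.6] [28.  12.3] 15.6 [ 0.8304 -0.2313  0.006 ]
scene dark 198.0 [457.  211.5] [15. 16.] 90.0 [ 0.9651 -0.1262  0.006 ]
scene dark 1450.0 [ 91.  254.7] [ 47.5 117.5] 44.2 [-0.0016  0.1283  0.006 ]
scene dark 1421.5 [ 62.1 198.1] [24.9 78.6] 78.7 [-0.0908  0.5662  0.006 ]
scene dark 319.5 [402.1 186.9] [15.1 37.3] 81.5 [0.9499 0.1068 0.006 ]
scene dark 429.5 [544.7 121.8] [17.2 46.3] 22.2 [2.4015 0.511  0.006 ]
scene dark 1219.5 [613.8  42.2] [15.5 93. ] 18.4 [2.83847e+01 1.25124e+01 6.00000e-03]
scene dark 1430.5 [563.   49.4] [ 18.2 106. ] 14.0 [1.40714e+01 7.25370e+00 6.00000e-03]
scene white 204.5 [133.6 248. ] [13.8 26.4] 36.9 [0.0933 0.0709 0.028 ]
```

View pics/topc.png

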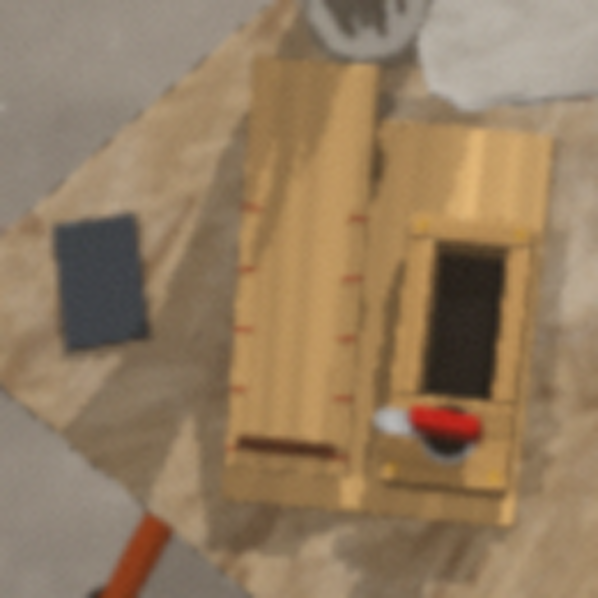

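View pics/scenec.png

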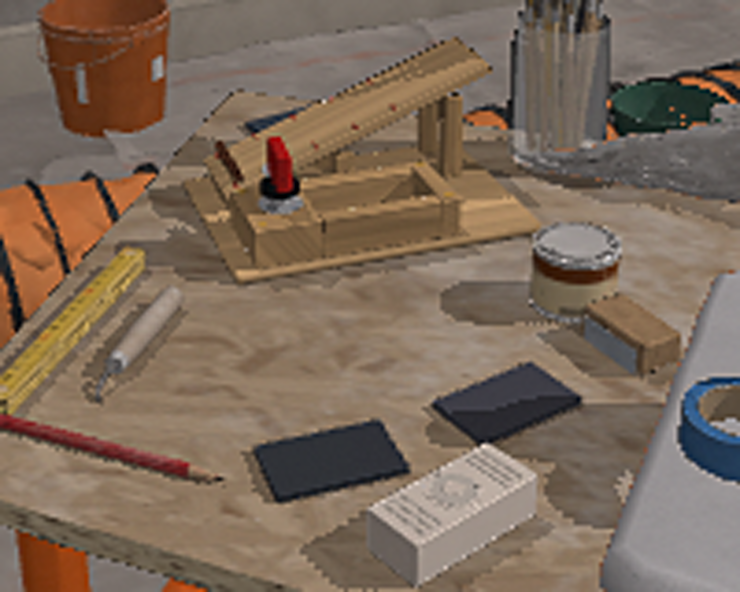

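Top crop: the panel base corners are at about (222,498), (515,522) and (552,137), the recess right edge runs (505,247)-(491,398), the red bar is at (446,424) and the red marks are visible on both margins. Three slates and the knob are clear in the scene crop. Now I turn these into world points.

```bash
python3 - <<'E'
from h import *
c=lambda x,y:(195+(x+.5)/4.6-.5,115+(y+.5)/4.6-.5)
sc=lambda x,y:(220+(x+.5)/3.7-.5,160+(y+.5)/3.7-.5)
LL,LR,UR=[onz("top",c(*p),.008) for p in((222,498),(515,522),(552,137))]
print("base",LL,LR,UR,np.linalg.norm(LL-LR),np.linalg.norm(UR-LR)); d=UR-LR; print("yaw",np.arctan2(d[1],d[0]), np.arctan2(*(LL-LR)[[1,0]])-np.pi/2)
ll,lr,ur=[onz("top",c(*p),.04) for p in((425,390),(491,398),(505,246))]
print("recess",ll,lr,ur,np.linalg.norm(ll-lr),np.linalg.norm(lr-ur))
t=cv2.imread("pics/top0.png").astype(int); s=cv2.imread("pics/scene0.png").astype(int)
for n,im in(("top",t),("scene",s)):
    red=(im[...,2]-np.maximum(im[...,1],im[...,0])).clip(0)
    box=(slice(140,235),slice(235,305)) if n=="top" else (slice(170,225),slice(270,345))
    r=np.zeros_like(red); r[box]=red[box]
    base=np.median(r[box]); print(n,"base",base)
    m=(r>base+(18 if n=="top" else 22)).astype(np.uint8)
    k,l,st,ce=cv2.connectedComponentsWithStats(m)
    for i in range(1,k):
        if st[i,4]>1:
            ys,xs=np.where(l==i); w=r[ys,xs]-base
            print(n,st[i].tolist(),(np.average(xs,weights=w).round(2),np.average(ys,weights=w).round(2)))
# rosette top corners tri : scene crop pts (367,510)(415,548?)...
for p in((367,510),(486,443),(537,487),(418,549)): print("ros scene",onz("scene",sc(*p),.028).round(4))
# knob bar top
print("slate scene",[onz("scene",sc(*p),.006).round(3).tolist() for p in((250,447),(376,420),(410,468),(278,500),(430,402),(527,363),(582,400),(483,442))])
E
```

```text
base [0.47498931 0.16487503 0.008     ] [ 0.45081741 -0.00757334  0.008     ] [ 0.688577   -0.04242731  0.008     ] 0.1741341999783034 0.24030069018887307
yaw -0.14555658438455385 -0.13926157758791002
recess [0.52664991 0.0399689  0.04      ] [0.51972208 0.00188749 0.04      ] [ 0.61086735 -0.01071766  0.04      ] 0.03870644613661273 0.09201276952697188
top base 33.0
top [272, 162, 2, 1, 2] (np.float64(272.51), np.float64(162.0))
top [248, 173, 2, 1, 2] (np.float64(248.47), np.float64(173.0))
top [270, 175, 3, 1, 3] (np.float64(270.94), np.float64(175.0))
top [247, 186, 3, 1, 3] (np.float64(247.91), np.float64(186.0))
top [269, 188, 3, 1, 3] (np.float64(270.02), np.float64(188.0))
top [246, 199, 2, 1, 2] (np.float64(246.52), np.float64(199.0))
top [268, 201, 3, 1, 3] (np.float64(268.97), np.float64(201.0))
top [284, 202, 16, 9, 96] (np.float64(291.33), np.float64(205.94))
scene base 23.0
scene [319, 182, 2, 1, 2] (np.float64(319.43), np.float64(182.0))
scene [309, 186, 1, 2, 2] (np.float64(309.0), np.float64(186.4))
scene [326, 188, 1, 2, 2] (np.float64(326.0), np.float64(188.61))
scene [298, 191, 2, 2, 3] (np.float64(298.69), np.float64(191.22))
scene [315, 193, 2, 2, 3] (np.float64(315.47), np.float64(193.72))
scene [288, 196, 2, 2, 2] (np.float64(288.38), np.float64(196.38))
scene [292, 197, 7, 15, 81] (np.float64(295.52), np.float64(203.51))
scene [304, 198, 2, 3, 3] (np.float64(304.72), np.float64(198.97))
scene [278, 201, 1, 2, 2] (np.float64(278.0), np.float64(201.49))
scene [283, 209, 2, 2, 3] (np.float64(283.33), np.float64(209.77))
ros scene [ 0.3955 -0.3016  0.028 ]
ros scene [ 0.4822 -0.2826  0.028 ]
ros scene [ 0.4848 -0.3286  0.028 ]
ros scene [ 0.4036 -0.3405  0.028 ]
slate scene [[0.375, -0.195, 0.006], [0.453, -0.207, 0.006], [0.448, -0.257, 0.006], [0.369, -0.247, 0.006], [0.492, -0.206, 0.006], [0.569, -0.199, 0.006], [0.576, -0.249, 0.006], [0.498, -0.256, 0.006]]
```

```bash
python3 - <<'E'
from h import *
Rt={140:(272.5,162.1),105:(270.94,175.1),70:(270.02,188.2),35:(269,201.2)}; Lt={105:(248.47,173),70:(247.91,186),35:(246.52,199)}
Rs={140:(326,188.6),105:(315.5,193.7),70:(304.7,199),0:(283.3,209.8)}; Ls={140:(319.43,182),105:(309,186.4),70:(298.7,191.2),35:(288.4,196.4),0:(278,201.5)}
for a,b in((Rt,Rs),(Lt,Ls)):
    for k in a:
        if k in b: p,e=tri("top",a[k],"scene",b[k]); print(k,p.round(4),round(e,4))
# cast on planes: mark height z=.030+k sin20 
for nm,n,D in(("R","top",Rt),("L","top",Lt),("R","scene",Rs),("L","scene",Ls)):
    for k,u in D.items():
        p=onz(n,u,.0297+k/1000*np.sin(np.radians(20))); print(nm,n,k,p.round(4))
# rosette & slates in top, subpixel mask w/ corners
t=cv2.imread("pics/top0.png"); g=cv2.cvtColor(t,cv2.COLOR_BGR2GRAY)
for lab,(x0,x1,y0,y1),th,z in(("A",(370,400,215,260),75,.006),("B",(366,402,170,215),85,.006),("C",(200,235,155,195),85,.006),("ros",(400,435,200,248),165,.028)):
    f=cv2.resize(g[y0:y1,x0:x1],None,fx=8,fy=8,interpolation=cv2.INTER_CUBIC)
    m=((f<th) if lab!="ros" else (f>th)).astype(np.uint8)
    c=max(cv2.findContours(m,0,1)[0],key=cv2.contourArea); b=cv2.boxPoints(cv2.minAreaRect(c))
    P=np.array([onz("top",(x0+(q[0]+.5)/8-.5,y0+(q[1]+.5)/8-.5),z) for q in b])
    e=P[1]-P[0],P[2]-P[1]; L=[np.linalg.norm(v) for v in e]; d=e[int(np.argmax(L))]
    print(lab,P.mean(0).round(4),np.round(L,4),"yaw",np.arctan(d[1]/d[0]).round(3))
print("knob", tri("top",(291.3,205.9),"scene",(295.5,203.5)), onz("top",(289.5,205.5),.0875))
E
```

```text
140 [0.6219 0.0711 0.077 ] 0.0015
105 [0.5901 0.0777 0.0647] 0.0014
70 [0.5572 0.0828 0.0527] 0.0007
105 [0.599  0.1368 0.0652] 0.0013
70 [0.566  0.141  0.0544] 0.0004
35 [0.5339 0.1477 0.0411] 0.0004
R top 140 [0.621  0.0713 0.0776]
R top 105 [0.5892 0.0778 0.0656]
R top 70 [0.5567 0.0828 0.0536]
R top 35 [0.5241 0.088  0.0417]
L top 105 [0.5983 0.137  0.0656]
L top 70 [0.566  0.1412 0.0536]
L top 35 [0.5335 0.1477 0.0417]
R scene 140 [0.6221 0.07   0.0776]
R scene 105 [0.5899 0.0758 0.0656]
R scene 70 [0.5567 0.0809 0.0536]
R scene 0 [0.4914 0.0901 0.0297]
L scene 140 [0.6307 0.1264 0.0776]
L scene 105 [0.5993 0.136  0.0656]
L scene 70 [0.567  0.1427 0.0536]
L scene 35 [0.5336 0.1466 0.0417]
L scene 0 [0.5007 0.1516 0.0297]
A [ 0.4119 -0.222   0.006 ] [0.0781 0.0495] yaw -0.167
B [ 0.5313 -0.2234  0.006 ] [0.0515 0.0748] yaw 0.137
C [0.6111 0.2371 0.006 ] [0.0541 0.0812] yaw 0.108
ros [ 0.4448 -0.3083  0.028 ] [0.0402 0.0916] yaw 0.196
knob (array([0.50207861, 0.0271407 , 0.07278076]), np.float64(8.383147873308194e-05)) [0.50051843 0.03074373 0.0875    ]
```

```bash
cat > plan.py <<'E'
import sys; from h import *
x,y,z,a=map(float,sys.argv[1:5]); s=manip.get_state(); q=s["ee_rot"]
M=R.from_quat([q[1],q[2],q[3],q[0]]).as_matrix(); ya=np.arctan2(M[1,1],M[0,1])
roll=(ya-a+np.pi)%(2*np.pi)-np.pi
d=np.array([x,y,z])-s["position"]
print("t",round(s["clock"],1),"pos",s["position"].round(4),"yang",ya.round(3),"roll",roll.round(3),"q6",s["qpos"][5].round(2),"F",s["contact_force"].round(1),"w",round(s["width"],4),"g",round(s["gripper_force"],1))
print("shift(after roll)", (1000*np.array([d@[np.sin(a),-np.cos(a),0],d@[np.cos(a),np.sin(a),0],-d[2]])).round(1))
E
python3 plan.py .4448 -.3083 .10 1.767
python3 -m crank '{"translation":[[0,0,0],[0,0,0],[0,0,0]],"roll":[-0.14,-0.14,-0.137],"fingers":[1,1,1]}'
python3 plan.py .4448 -.3083 .10 1.767
```

```text
t 0.1 pos [0.1258 0.5606 0.2305] yang 1.35 roll -0.417 q6 -0.12 F [0.5 0.1 0.2] w 0.0854 g 0.0
shift(after roll) [ 143.5 -914.4  130.5]
clock: 0.4
position: [0.1258, 0.5608, 0.2308]
ee_rot: [-0.0, -0.101, 0.995, -0.0]
contact_force: [0.5, -0.5, -0.4]
width: 0.0854
gripper_force: 0.0
t 0.4 pos [0.1258 0.5608 0.2308] yang 1.773 roll 0.006 q6 -0.54 F [ 0.5 -0.5 -0.4] w 0.0854 g 0.0
shift(after roll) [ 143.4 -914.6  130.8]
```

```bash
python3 -m crank '{"translation":[[6,-40,0],[6,-40,0],[6,-40,0],[6,-40,0],[6,-40,0],[6,-40,0],[6,-40,0],[6,-40,0]],"roll":[0,0,0,0,0,0,0,0],"fingers":[1,1,1,1,1,1,1,1]}' >/dev/null
python3 -m crank '{"translation":[[6,-40,0],[6,-40,0],[6,-40,0],[6,-40,0],[6,-40,0],[6,-40,0],[6,-40,0],[6,-40,0]],"roll":[0,0,0,0,0,0,0,0],"fingers":[1,1,1,1,1,1,1,1]}' >/dev/null
python3 -m crank '{"translation":[[6,-40,10],[6,-40,10],[6,-40,20],[6,-40,20],[6,-40,20],[6,-40,20],[6,-40,20],[0,0,0]],"roll":[0,0,0,0,0,0,0,0],"fingers":[1,1,1,1,1,1,1,1]}' >/dev/null
python3 plan.py .4448 -.3083 .10 1.767
python3 - <<'E'
from h import *
for n in("top","scene"):
    im=get_image(n); cv2.imwrite(f"pics/{n}1.png",im)
t=cv2.imread("pics/top1.png"); s=cv2.imread("pics/scene1.png")
a=cv2.resize(t[150:290,360:460],None,fx=4,fy=4,interpolation=2);b=cv2.resize(s[190:330,280:380],None,fx=4,fy=4,interpolation=2)
cv2.imwrite("pics/v1.png",np.hstack([a,b]))
E
```

```text
t 2.8 pos [ 0.2136 -0.2766  0.111 ] yang 1.725 roll -0.042 q6 -2.7 F [-0.  -0.1  0.2] w 0.0851 g 0.0
shift(after roll) [220.6 -76.2  11. ]
```

View pics/v1.png

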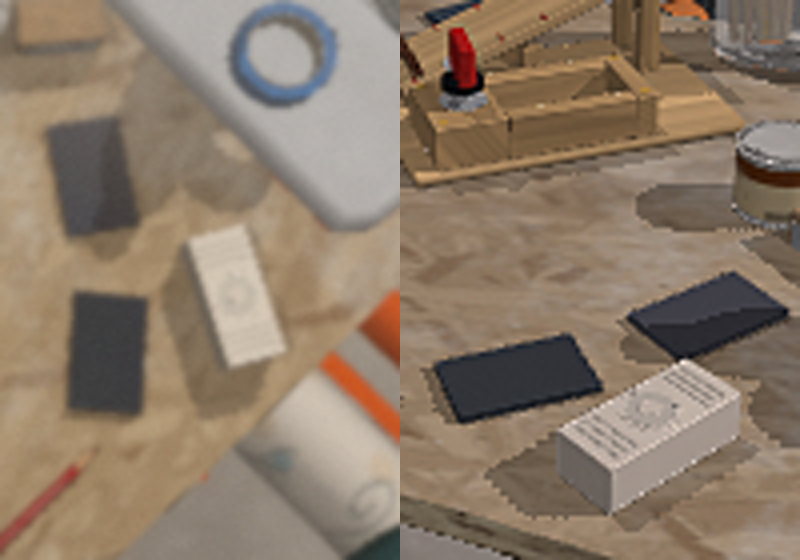

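Top crop: the rosette is still at its place, around (236,297), with slate A at (107,352), so nothing has been disturbed. My x sign in the planner was wrong, so I fix that now.

```bash
sed -i 's/\[np.sin(a),-np.cos(a),0\]/[-np.sin(a),np.cos(a),0]/' plan.py
python3 -m crank '{"translation":[[-40,-10,0],[-40,-10,0],[-40,-14,0],[-40,-14,0],[-40,-14,0],[-20,-14,0],[0,0,0],[0,0,0]],"roll":[0,0,0,0,0,0,-0.042,0],"fingers":[1,1,1,1,1,1,1,1]}' >/dev/null
python3 plan.py .4448 -.3083 .013 1.767
```

```text
t 3.7 pos [ 0.4414 -0.3135  0.1012] yang 1.769 roll 0.002 q6 -2.42 F [ 0.3  0.4 -0.3] w 0.0856 g 0.0
shift(after roll) [-4.4  4.5 88.2]
```

```bash
python3 -m crank '{"translation":[[-3,4,25],[0,0,25],[0,0,20],[0,0,18],[0,0,0]],"roll":[0,0,0,0,0],"fingers":[1,1,1,1,1]}' 
python3 -m crank '{"translation":[[0,0,0],[0,0,0],[0,0,0],[0,0,0],[0,0,0],[0,0,0]],"roll":[0,0,0,0,0,0],"fingers":[0.3,0.3,0.3,0.3,0.3,0.3]}' 50
```

```text
clock: 4.2
position: [0.4353, -0.3117, 0.0113]
ee_rot: [-0.035, -0.097, 0.995, -0.016]
contact_force: [-0.2, 0.2, -0.6]
width: 0.0853
gripper_force: 0.0
clock: 4.8
position: [0.4386, -0.3142, 0.0139]
ee_rot: [-0.032, -0.098, 0.995, -0.019]
contact_force: [-0.2, 1.4, 6.3]
width: 0.0387
gripper_force: 51.0
```

```bash
python3 - <<'E'
from h import *
s=manip.get_state(); print(s["qpos"].round(3)); q=s["ee_rot"]; print(R.from_quat([q[1],q[2],q[3],q[0]]).as_matrix().round(3), s["contact_force"])
s=get_image("scene"); t=get_image("top")
cv2.imwrite("pics/v2.png",np.hstack([cv2.resize(t[150:290,360:460],None,fx=4,fy=4,interpolation=2),cv2.resize(s[190:330,280:380],None,fx=4,fy=4,interpolation=2)]))
E
```

```text
[-0.702  0.448  1.858 -0.096  0.857 -2.405]
[[-0.979 -0.196 -0.061]
 [-0.193  0.98  -0.043]
 [ 0.068 -0.031 -0.997]] [-0.22364975  1.42807519  6.28170596]
```

View pics/v2.png

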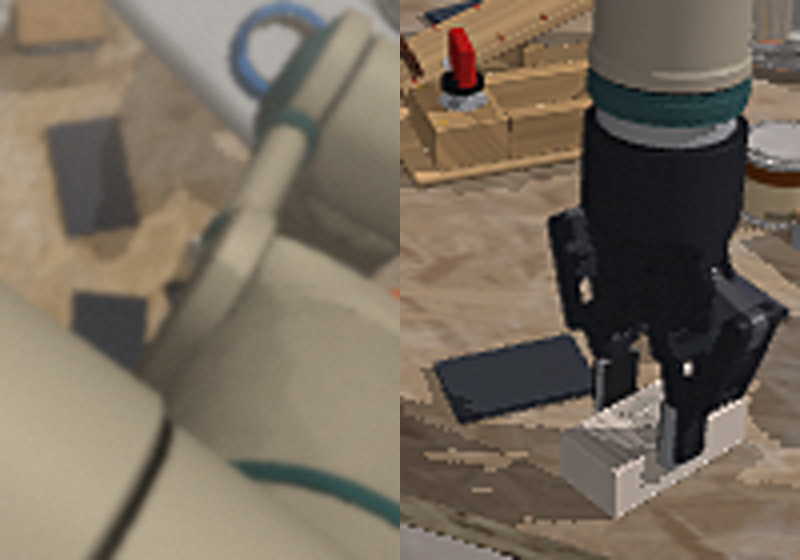

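The gripper is across the middle of the block at (655,430), but the tool leans about 4° since it ran into the last joint's limit. I let go and rise to straighten it.

```bash
cat >> plan.py <<'E'
print("zaxis",M[:,2].round(3),"q",s["qpos"].round(2))
E
python3 -m crank '{"translation":[[0,0,0],[0,0,0],[0,0,0],[0,0,-20],[0,0,-30],[0,0,-40],[0,0,-40],[0,0,0]],"roll":[0,0,0,0,0,0,0,0],"fingers":[1,1,1,1,1,1,1,1]}'
python3 plan.py .4448 -.3083 .013 1.767
python3 -m crank '{"translation":[[0,0,0],[0,0,0],[0,0,0]],"roll":[0.14,0.14,0],"fingers":[1,1,1]}' >/dev/null
python3 plan.py .4448 -.3083 .013 1.767
```

```text
clock: 5.7
position: [0.4494, -0.3108, 0.1476]
ee_rot: [-0.029, -0.098, 0.995, -0.022]
contact_force: [0.4, 0.1, -0.2]
width: 0.0853
gripper_force: 0.0
t 5.7 pos [ 0.4494 -0.3108  0.1476] yang 1.768 roll 0.001 q6 -2.42 F [ 0.4  0.1 -0.2] w 0.0853 g 0.0
shift(after roll) [  4.1   3.3 134.6]
zaxis [-0.053 -0.05  -0.997] q [-0.68  0.3   1.69 -0.08  1.16 -2.42]
t 6.0 pos [ 0.4457 -0.3081  0.1413] yang 1.489 roll -0.278 q6 -2.14 F [0.9 0.3 0.3] w 0.0852 g 0.0
shift(after roll) [  0.9  -0.  128.3]
zaxis [-0.063 -0.041 -0.997] q [-0.68  0.31  1.7  -0.08  1.16 -2.14]
```

```bash

python3 -m crank '{"translation":[[0,0,-8],[0,0,-8],[0,0,-8],[0,0,-8],[0,0,0],[0,0,0],[0,0,0],[0,0,0]],"roll":[0.145,0.145,0.145,0.145,0.145,0.145,0.145,0.145],"fingers":[1,1,1,1,1,1,1,1]}' >/dev/null
python3 -m crank '{"translation":[[0,0,0],[0,0,0],[0,0,0],[0,0,0],[0,0,0],[0,0,0],[0,0,0],[0,0,0]],"roll":[0.145,0.145,0.145,0.145,0.145,0.145,0.145,0.145],"fingers":[1,1,1,1,1,1,1,1]}' >/dev/null
python3 -m crank '{"translation":[[0,0,0],[0,0,0],[0,0,0],[0,0,0],[0,0,0],[0,0,0],[0,0,0],[0,0,0]],"roll":[0.145,0.145,0.145,0.145,0.145,0.145,0.145,0.145],"fingers":[1,1,1,1,1,1,1,1]}' >/dev/null
python3 -m crank '{"translation":[[0,0,0],[0,0,0],[0,0,0],[0,0,0],[0,0,0],[0,0,0],[0,0,0],[0,0,0]],"roll":[0.145,0.145,0.145,0.145,0.145,0.145,0.145,0.145],"fingers":[1,1,1,1,1,1,1,1]}' >/dev/null
python3 plan.py .25 -.38 .18 2.6
```

```text
t 9.2 pos [ 0.4477 -0.3068  0.1731] yang 3.126 roll 0.526 q6 2.5 F [-0.6  0.5  0.1] w 0.0855 g 0.0
shift(after roll) [164.6 131.7  -6.9]
zaxis [-0.063 -0.041 -0.997] q [-0.68  0.28  1.65 -0.08  1.24  2.5 ]
```

```bash

python3 -m crank '{"translation":[[15,40,0],[15,40,0],[15,40,0],[15,40,0],[13,38,0],[0,0,0],[0,0,0],[0,0,0]],"roll":[0,0,0,0,0,0.145,0.145,0.145],"fingers":[1,1,1,1,1,1,1,1]}' >/dev/null
python3 plan.py .25 -.38 .18 2.6
for i in 1 2 3; do python3 -m crank '{"translation":[[0,0,0],[0,0,0]],"roll":[0.05,0.0],"fingers":[1,1]}' >/dev/null; python3 plan.py .25 -.38 .18 2.6; done
```

```text
t 10.0 pos [ 0.249  -0.3774  0.1888] yang 2.69 roll 0.09 q6 2.54 F [ 0.1 -0.4 -0.2] w 0.0853 g 0.0
shift(after roll) [ 1.7 -2.2  8.8]
zaxis [-0.063 -0.041 -0.997] q [-1.08  0.12  1.82 -0.08  1.19  2.54]
t 10.2 pos [ 0.2495 -0.3772  0.1887] yang 2.647 roll 0.047 q6 2.59 F [ 0.3 -0.1 -0.4] w 0.0849 g 0.0
shift(after roll) [ 2.1 -1.9  8.7]
zaxis [-0.063 -0.041 -0.997] q [-1.08  0.12  1.82 -0.08  1.19  2.59]
t 10.4 pos [ 0.2497 -0.3772  0.1889] yang 2.597 roll -0.003 q6 2.64 F [-0.3 -0.5 -0.4] w 0.0854 g 0.0
shift(after roll) [ 2.2 -1.7  8.9]
zaxis [-0.063 -0.041 -0.997] q [-1.08  0.12  1.82 -0.08  1.19  2.64]
t 10.6 pos [ 0.2497 -0.3773  0.1891] yang 2.547 roll -0.053 q6 2.69 F [ 0.1  0.9 -0.3] w 0.0855 g 0.0
shift(after roll) [ 2.1 -1.6  9.1]
zaxis [-0.063 -0.042 -0.997] q [-1.08  0.12  1.82 -0.08  1.19  2.69]
```

```bash

for i in 1 2 3; do python3 -m crank '{"translation":[[0,0,0],[0,0,0]],"roll":[0.05,0.0],"fingers":[1,1]}' >/dev/null; python3 plan.py .25 -.38 .18 2.6; done
```

```text
t 10.8 pos [ 0.2434 -0.3808  0.1899] yang 2.502 roll -0.098 q6 2.7 F [ 0.1 -0.3 -0.4] w 0.0856 g 0.0
shift(after roll) [-4.1 -5.3  9.9]
zaxis [-0.054 -0.038 -0.998] q [-1.1   0.12  1.82 -0.07  1.19  2.7 ]
t 11.0 pos [ 0.2348 -0.3849  0.1906] yang 2.464 roll -0.136 q6 2.7 F [-0.4  0.1  0.8] w 0.0854 g 0.0
shift(after roll) [-12.1 -10.5  10.6]
zaxis [-0.041 -0.032 -0.999] q [-1.14  0.12  1.82 -0.05  1.19  2.7 ]
t 11.2 pos [ 0.2265 -0.3885  0.191 ] yang 2.427 roll -0.173 q6 2.7 F [0.5 0.3 0.6] w 0.0858 g 0.0
shift(after roll) [-19.4 -15.8  11. ]
zaxis [-0.029 -0.026 -0.999] q [-1.17  0.11  1.83 -0.04  1.19  2.7 ]
```

```bash

for i in 1 2 ; do python3 -m crank '{"translation":[[0,0,0],[0,0,0]],"roll":[0.05,0.0],"fingers":[1,1]}' >/dev/null; python3 plan.py .25 -.38 .18 2.6; done
```

```text
t 11.4 pos [ 0.2181 -0.3917  0.1912] yang 2.389 roll -0.211 q6 2.7 F [-0.3 -0.4  0.8] w 0.0855 g 0.0
shift(after roll) [-26.5 -21.3  11.2]
zaxis [-0.016 -0.021 -1.   ] q [-1.2   0.11  1.83 -0.02  1.19  2.7 ]
t 11.6 pos [ 0.2095 -0.3947  0.1913] yang 2.351 roll -0.249 q6 2.7 F [ 0.4 -0.4  0.1] w 0.0855 g 0.0
shift(after roll) [-33.5 -27.1  11.3]
zaxis [-0.003 -0.017 -1.   ] q [-1.23  0.1   1.83 -0.01  1.19  2.7 ]
```

```bash

python3 -m crank '{"translation":[[0,0,0],[0,0,0],[0,0,0],[0,0,0],[0,0,0],[0,0,0],[0,0,0],[0,0,0]],"roll":[-0.142,-0.142,-0.142,-0.142,-0.142,-0.142,-0.142,-0.142],"fingers":[1,1,1,1,1,1,1,1]}' >/dev/null
python3 -m crank '{"translation":[[0,0,0],[0,0,0],[0,0,0],[0,0,0],[0,0,0],[0,0,0],[0,0,0],[0,0,0]],"roll":[-0.142,-0.142,-0.142,-0.142,-0.142,-0.142,-0.142,-0.142],"fingers":[1,1,1,1,1,1,1,1]}' >/dev/null
python3 -m crank '{"translation":[[0,0,0],[0,0,0],[0,0,0]],"roll":[-0.142,-0.142,0],"fingers":[1,1,1]}' >/dev/null
python3 plan.py .4448 -.3083 .10 -1.375
python3 - <<'E'
from h import *
t=get_image("top"); g=cv2.cvtColor(t,cv2.COLOR_BGR2GRAY)
x0,x1,y0,y1=395,440,195,252
f=cv2.resize(g[y0:y1,x0:x1],None,fx=8,fy=8,interpolation=cv2.INTER_CUBIC)
c=max(cv2.findContours((f>165).astype(np.uint8),0,1)[0],key=cv2.contourArea); b=cv2.boxPoints(cv2.minAreaRect(c))
P=np.array([onz("top",(x0+(q[0]+.5)/8-.5,y0+(q[1]+.5)/8-.5),.028) for q in b])
e=P[1]-P[0],P[2]-P[1]; L=[np.linalg.norm(v) for v in e]; d=e[int(np.argmax(L))]
print(P.mean(0).round(4),np.round(L,4),"yaw",np.arctan(d[1]/d[0]).round(3))
E
```

```text
t 13.5 pos [ 0.2103 -0.3944  0.1913] yang -1.375 roll -0.0 q6 0.15 F [ 0.4  1.2 -0.3] w 0.0853 g 0.0
shift(after roll) [246.7 -38.8  91.3]
zaxis [-0.002 -0.016 -1.   ] q [-1.23  0.1   1.83 -0.01  1.19  0.15]
[ 0.4492 -0.3172  0.028 ] [0.0409 0.0921] yaw 0.19
```

```bash

python3 -m crank '{"translation":[[40,-5,0],[40,-5,0],[40,-5,0],[40,-5,20],[40,-5,20],[40,-4,25],[9,0,25],[0,0,0]],"roll":[0,0,0,0,0,0,0,0],"fingers":[1,1,1,1,1,1,1,1]}' >/dev/null
python3 plan.py .4487 -.3172 .013 -1.381
```

```text
t 14.3 pos [ 0.448  -0.317   0.0961] yang -1.376 roll 0.005 q6 0.65 F [-0.5 -0.1  0.2] w 0.0851 g 0.0
shift(after roll) [ 0.7  0.3 83.1]
zaxis [-0.008 -0.012 -1.   ] q [-0.73  0.35  1.76 -0.02  1.03  0.65]
```

```bash

python3 -m crank '{"translation":[[0,0,25],[0,0,25],[0,0,20],[0,0,12],[0,0,0],[0,0,0]],"roll":[0,0,0,0,0,0],"fingers":[1,1,1,1,1,1]}' >/dev/null; python3 plan.py .4487 -.3172 .013 -1.381
python3 -m crank '{"translation":[[0,0,0],[0,0,0],[0,0,0],[0,0,0],[0,0,0],[0,0,0]],"roll":[0,0,0,0,0,0],"fingers":[0.3,0.3,0.3,0.3,0.3,0.3]}' 60 >/dev/null; python3 plan.py .4487 -.3172 .013 -1.381
python3 -m crank '{"translation":[[0,0,-20],[0,0,-30],[0,0,-35],[0,0,-35],[0,0,0]],"roll":[0,0,0,0,0],"fingers":[0.3,0.3,0.3,0.3,0.3]}' 60 >/dev/null; python3 plan.py .571 .0175 .10 -1.72
```

```text
t 14.9 pos [ 0.4481 -0.3217  0.0184] yang -1.378 roll 0.003 q6 0.65 F [-0.8 -0.4  0. ] w 0.0855 g 0.0
shift(after roll) [ 1.4 -4.3  5.4]
zaxis [-0.002 -0.018 -1.   ] q [-0.74  0.44  1.85 -0.02  0.84  0.65]
t 15.6 pos [ 0.4542 -0.3317  0.0268] yang -1.374 roll 0.007 q6 0.65 F [-7.  -7.1 34.9] w 0.0262 g 32.4
shift(after roll) [ -2.6 -15.2  13.8]
zaxis [ 0.013 -0.039 -0.999] q [-0.74  0.43  1.84 -0.03  0.83  0.65]
t 16.1 pos [ 0.4512 -0.3217  0.1438] yang -1.377 roll 0.343 q6 0.65 F [1.  0.8 0.6] w 0.0257 g 0.0
shift(after roll) [  68.  -353.2   43.8]
zaxis [ 0.007 -0.025 -1.   ] q [-0.74  0.3   1.7  -0.02  1.12  0.65]
```

```bash

python3 -m crank '{"translation":[[-40,0,-30],[-40,0,-30],[-40,0,0],[-40,0,0],[-40,0,0],[-40,0,0],[0,0,0]],"roll":[0,0,0,0,0,0,0],"fingers":[1,1,1,1,1,1,1]}' >/dev/null; python3 plan.py .571 .0175 .10 -1.72
python3 - <<'E'
from h import *
s=get_image("scene"); t=get_image("top"); cv2.imwrite("pics/top3.png",t); cv2.imwrite("pics/scene3.png",s)
cv2.imwrite("pics/v3.png",np.hstack([cv2.resize(t[150:290,360:460],None,fx=4,fy=4,interpolation=2),cv2.resize(s[190:330,280:380],None,fx=4,fy=4,interpolation=2)]))
E
```

```text
t 16.8 pos [ 0.2089 -0.3644  0.1989] yang -1.382 roll 0.338 q6 0.18 F [0.5 0.6 0.1] w 0.0849 g 0.0
shift(after roll) [ 301.3 -431.5   98.9]
zaxis [-0.005 -0.017 -1.   ] q [-1.21  0.06  1.87 -0.01  1.2   0.18]
```

View pics/v3.png

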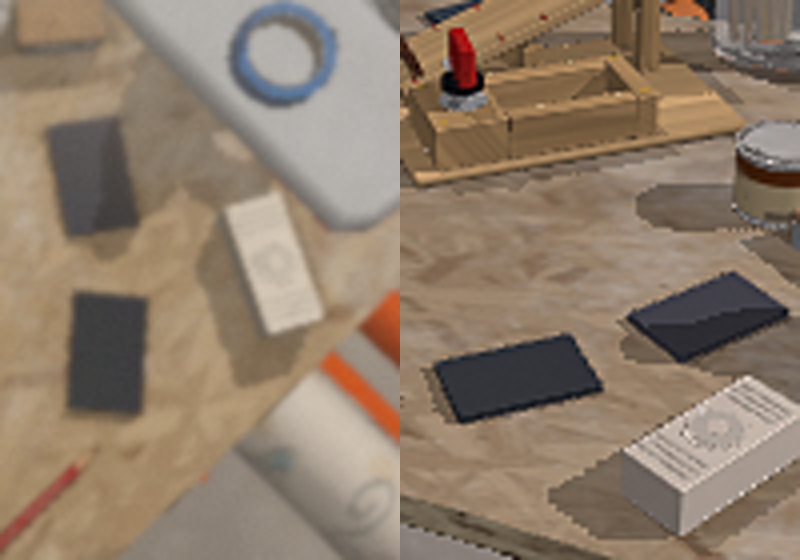

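The rosette has moved to about (272,264) in the top crop, close to the white slab's corner at (345,225) and the table edge. I measure it again and then grasp with the fingers only partly open, a little toward the robot.

```bash
cat > ros.py <<'E'
from h import *
def ros(t,x0,x1,y0,y1,z,th=165):
    g=cv2.cvtColor(t,cv2.COLOR_BGR2GRAY)
    f=cv2.resize(g[y0:y1,x0:x1],None,fx=8,fy=8,interpolation=cv2.INTER_CUBIC)
    c=max(cv2.findContours((f>th).astype(np.uint8),0,1)[0],key=cv2.contourArea); b=cv2.boxPoints(cv2.minAreaRect(c))
    P=np.array([onz("top",(x0+(q[0]+.5)/8-.5,y0+(q[1]+.5)/8-.5),z) for q in b])
    e=P[1]-P[0],P[2]-P[1]; L=[np.linalg.norm(v) for v in e]; d=e[int(np.argmax(L))]
    print("ros",P.mean(0).round(4),np.round(L,4),"yaw",np.arctan(d[1]/d[0]).round(3))
E
python3 - <<'E'
from ros import *
t=cv2.imread("pics/top3.png"); ros(t,410,442,194,238,.028)
sc=lambda x,y:(280+(x-400+.5)/4-.5,190+(y+.5)/4-.5); tc=lambda x,y:(360+(x+.5)/4-.5,150+(y+.5)/4-.5)
for p in((622,452),(745,377),(683,490)): print(onz("scene",sc(*p),.028).round(4))
for a,b in(((268,333),(622,452)),((223,210),(745,377)),((323,316),(683,490))): print("tri",tri("top",tc(*a),"scene",sc(*b)))
E
```

```text
ros [ 0.4647 -0.336   0.028 ] [0.04   0.0908] yaw 0.22
[ 0.4155 -0.3297  0.028 ]
[ 0.5005 -0.31    0.028 ]
[ 0.4266 -0.3658  0.028 ]
tri (array([ 0.41742981, -0.32678732,  0.02512532]), np.float64(0.00014061287525973793))
tri (array([ 0.50281471, -0.30634997,  0.02463349]), np.float64(0.0008294406737104573))
tri (array([ 0.42695305, -0.36450304,  0.0267393 ]), np.float64(0.000902352033538169))
```

```bash

python3 plan.py .4537 -.3392 .07 -1.351
python3 -m crank '{"translation":[[40,-1,0],[40,-1,0],[40,-1,20],[40,-2,25],[40,-2,25],[40,-2,25],[0,0,34],[0,0,0]],"roll":[0,-0.029,0,0,0,0,0,0],"fingers":[0.75,0.75,0.75,0.75,0.75,0.75,0.75,0.75]}' >/dev/null
python3 plan.py .4537 -.3392 .013 -1.351
python3 - <<'E'
from ros import *
s=get_image("scene"); cv2.imwrite("pics/v4.png",cv2.resize(s[190:330,280:400],None,fx=4,fy=4,interpolation=2))
E
```

```text
t 16.9 pos [ 0.2124 -0.3644  0.199 ] yang -1.379 roll -0.028 q6 0.18 F [-0. -0. -0.] w 0.0854 g 0.0
shift(after roll) [241.  28. 129.]
zaxis [-0.002 -0.017 -1.   ] q [-1.2   0.06  1.87 -0.01  1.2   0.18]
t 17.6 pos [ 0.4445 -0.3027  0.0639] yang -1.344 roll 0.007 q6 0.64 F [-0.4  0.6 -0.8] w 0.0643 g 0.0
shift(after roll) [ 1.  37.6 50.9]
zaxis [-0.01 -0.01 -1.  ] q [-0.72  0.37  1.83 -0.02  0.95  0.64]
```

View pics/v4.png

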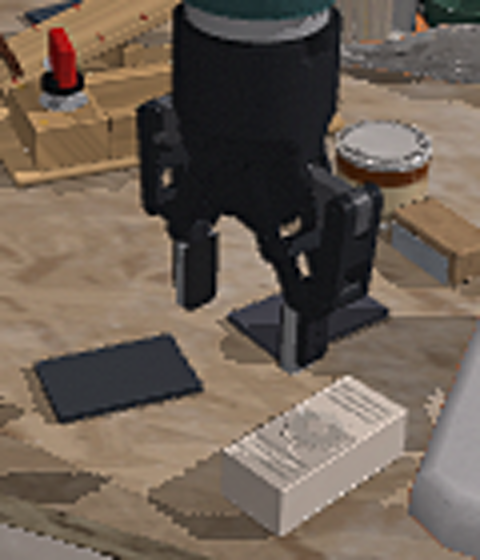

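The near finger is at (300,360) and the block at (315,455), so the tool still has to go 38 mm along its y, clear above the block.

```bash

python3 -m crank '{"translation":[[0,13,0],[0,13,0],[0,12,0],[0,0,0]],"roll":[0,0,0,0],"fingers":[0.75,0.75,0.75,0.75]}' >/dev/null
python3 plan.py .4537 -.3392 .013 -1.351
```

```text
t 18.1 pos [ 0.4546 -0.3475  0.0703] yang -1.35 roll 0.001 q6 0.59 F [-0.6 -0.7 -0.3] w 0.064 g 0.0
shift(after roll) [ 0.9 -8.3 57.3]
zaxis [ 0.001 -0.02  -1.   ] q [-0.77  0.4   1.75 -0.02  0.97  0.59]
```

```bash

python3 -m crank '{"translation":[[0,0,14],[0,0,14],[0,0,12],[0,0,10],[0,0,0]],"roll":[0,0,0,0,0],"fingers":[0.75,0.75,0.75,0.75,0.75]}' >/dev/null
python3 plan.py .4537 -.3392 .013 -1.351
```

```text
t 18.6 pos [ 0.4525 -0.3442  0.0176] yang -1.348 roll 0.003 q6 0.6 F [-1.2  1.1  0.6] w 0.0643 g 0.0
shift(after roll) [ 2.3 -4.6  4.6]
zaxis [-0.005 -0.015 -1.   ] q [-0.76  0.46  1.81 -0.02  0.86  0.6 ]
```

```bash

python3 -m crank '{"translation":[[0,-3,4],[0,0,0],[0,0,0],[0,0,0],[0,0,0]],"roll":[0,0,0,0,0],"fingers":[0.75,0.75,0.75,0.75,0.75]}' >/dev/null
python3 plan.py .4537 -.3392 .013 -1.351
```

```text
t 19.1 pos [ 0.453  -0.3421  0.0152] yang -1.348 roll 0.003 q6 0.6 F [ 0.5  0.4 -0.8] w 0.0642 g 0.0
shift(after roll) [ 1.3 -2.7  2.2]
zaxis [-0.002 -0.017 -1.   ] q [-0.76  0.46  1.82 -0.02  0.85  0.6 ]
```

```bash

python3 -m crank '{"translation":[[0,0,0],[0,0,0],[0,0,0],[0,0,0],[0,0,0],[0,0,0]],"roll":[0,0,0,0,0,0],"fingers":[0.35,0.35,0.35,0.35,0.35,0.35]}' 60 >/dev/null; python3 plan.py .4537 -.3392 .013 -1.381
```

```text
t 19.7 pos [ 0.453  -0.3422  0.0153] yang -1.348 roll 0.033 q6 0.6 F [-0.7 -0.1  5.9] w 0.0383 g 61.1
shift(after roll) [ 1.3 -2.8  2.3]
zaxis [-0.002 -0.017 -1.   ] q [-0.76  0.46  1.82 -0.02  0.85  0.6 ]
```

```bash

python3 -m crank '{"translation":[[0,0,-15],[0,0,-30],[0,0,-30],[0,0,-30],[0,0,-20],[0,0,0],[0,0,0]],"roll":[0,0,0,0,0,0,0],"fingers":[0.35,0.35,0.35,0.35,0.35,0.35,0.35]}' 60 >/dev/null; python3 plan.py .560 .020 .14 -1.72
```

```text
t 20.4 pos [ 0.4526 -0.3394  0.1389] yang -1.348 roll 0.372 q6 0.6 F [-0.9 -0.2 -1.9] w 0.0385 g 60.6
shift(after roll) [  52.7 -371.4   -1.1]
zaxis [-0.003 -0.016 -1.   ] q [-0.76  0.33  1.67 -0.02  1.13  0.6 ]
```

```bash

python3 -m crank '{"translation":[[0,0,0],[0,0,0],[0,0,0],[5,-30,0],[5,-30,0],[5,-30,0],[5,-30,0],[5,-30,0]],"roll":[0.124,0.124,0.124,0,0,0,0,0],"fingers":[0.35,0.35,0.35,0.35,0.35,0.35,0.35,0.35]}' 60 >/dev/null
python3 -m crank '{"translation":[[5,-30,0],[5,-30,0],[5,-30,0],[5,-30,0],[4,-30,0],[4,-30,0],[4,-30,0],[0,0,0]],"roll":[0,0,0,0,0,0,0,0],"fingers":[0.35,0.35,0.35,0.35,0.35,0.35,0.35,0.35]}' 60 >/dev/null
python3 plan.py .560 .020 .14 -1.72
```

```text
t 22.0 pos [0.5622 0.0111 0.1312] yang -1.716 roll 0.004 q6 1.63 F [ 0.7 -0.5 -1.4] w 0.0387 g 60.7
shift(after roll) [-3.5 -8.4 -8.8]
zaxis [-0.006 -0.014 -1.   ] q [-0.09  0.33  1.68 -0.02  1.13  1.63]
```

```bash

python3 -m crank '{"translation":[[-2,-8,20],[0,0,20],[0,0,20],[0,0,0],[0,0,0],[0,0,0],[0,0,0]],"roll":[0,0,0,0,0,0,0],"fingers":[0.35,0.35,0.35,0.35,0.35,0.35,0.35]}' 60 >/dev/null
python3 plan.py .560 .020 .065 -1.72
python3 - <<'E'
from h import *
t=get_image("top"); s=get_image("scene"); cv2.imwrite("pics/top5.png",t); cv2.imwrite("pics/scene5.png",s)
cv2.imwrite("pics/v5.png",np.hstack([cv2.resize(t[135:235,255:325],None,fx=5,fy=5,interpolation=2),cv2.resize(s[150:250,270:360],None,fx=5,fy=5,interpolation=2)]))
E
```

```text
t 22.7 pos [0.5626 0.0146 0.0745] yang -1.72 roll 0.0 q6 1.64 F [ 0.1  0.9 -0.9] w 0.0384 g 60.7
shift(after roll) [-3.4 -5.   9.5]
zaxis [-0.001 -0.017 -1.   ] q [-0.09  0.39  1.76 -0.02  0.99  1.64]
```

View pics/v5.png

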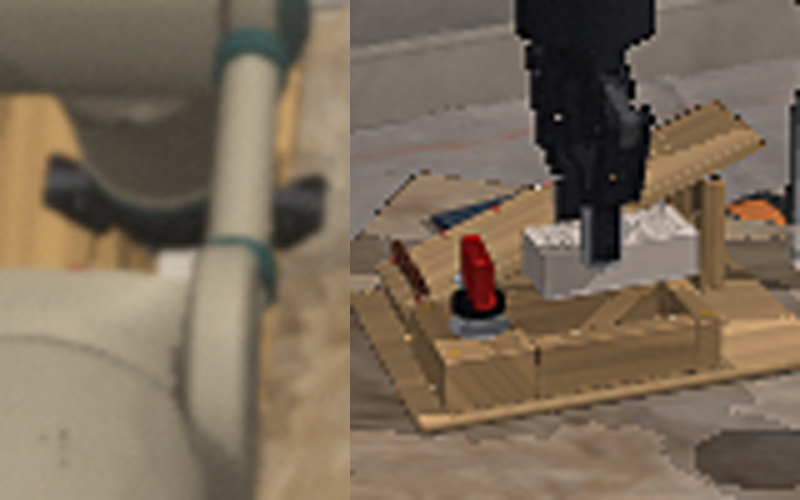

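The top view is blocked by the arm. In the scene view the block hangs above the recess, with its bottom front edge from (545,298) to (697,268). I enlarge the recess and the block side by side from the same camera.

```bash

python3 - <<'E'
from h import *
a=cv2.imread("pics/scene0.png")[185:230,280:360]; b=cv2.imread("pics/scene5.png")[185:230,280:360]
cv2.imwrite("pics/v6.png",np.vstack([cv2.resize(x,None,fx=6.6,fy=6.6,interpolation=2) for x in(a,b)]))
E
```

```text
(no output)
```

View pics/v6.png

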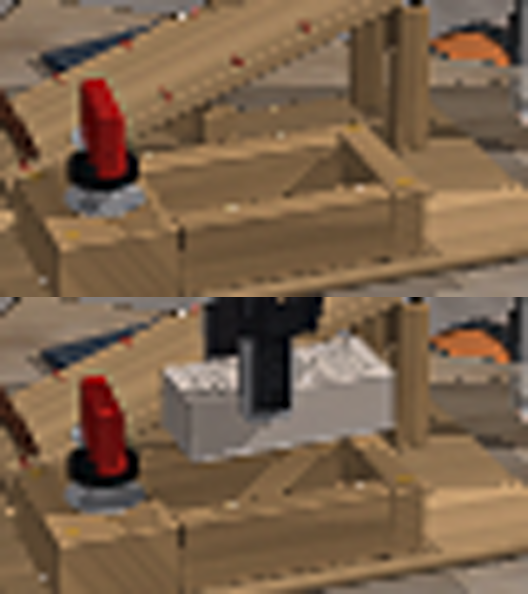

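```bash

python3 - <<'E'
from h import *
c=lambda x,y:(280+(x+.5)/6.6-.5,185+((y if y<297 else y-297)+.5)/6.6-.5)
yaw=-.15; ex=np.array([np.cos(yaw),np.sin(yaw)]); ey=np.array([-ex[1],ex[0]]); o=np.array([.580,.0607])
def show(n,p,z):
    q=onz("scene",c(*p),z); d=q[:2]-o; print(n,q.round(4),"panel",(1000*d@ex).round(1),(1000*d@ey).round(1))
for n,p in(("FR",(368,188)),("BR",(340,147)),("FL",(168,223)),("deckFRout",(393,196)),("stud1",(72,234)),("stud2",(352,126)),("stud3",(403,180))): show(n,p,.04)
for n,p in(("bFL",(190,459)),("bFR",(393,427)),("bBL",(167,432))): show(n,p,.0592)
for n,p in(("tBL",(164,372)),("tFL",(186,402)),("tFR",(393,376)),("tBR",(376,340))): show(n,p,.0872)
E
```

```text
FR [ 0.6019 -0.0187  0.04  ] panel 33.5 -75.3
BR [0.612 0.022 0.04 ] panel 37.5 -33.4
FL [ 0.5133 -0.0074  0.04  ] panel -55.8 -77.3
deckFRout [ 0.6071 -0.0303  0.04  ] panel 40.4 -85.9
stud1 [0.4747 0.0025 0.04  ] panel -95.5 -73.3
stud2 [0.6278 0.0385 0.04  ] panel 50.6 -14.9
stud3 [ 0.6189 -0.0192  0.04  ] panel 50.4 -73.2
bFL [0.5295 0.004  0.0592] panel -41.5 -63.6
bFR [ 0.6195 -0.0093  0.0592] panel 49.5 -63.3
bBL [0.533  0.0323 0.0592] panel -42.2 -35.1
tBL [0.532  0.0319 0.0872] panel -43.2 -35.6
tFL [5.262e-01 3.000e-04 8.720e-02] panel -44.2 -67.8
tFR [ 0.6137 -0.0176  0.0872] panel 45.0 -72.3
tBR [0.6275 0.0191 0.0872] panel 53.2 -34.1
```

```bash

python3 - <<'E'
from h import *
t=cv2.imread("pics/top0.png"); s=cv2.imread("pics/scene0.png")
def stud(im,u,v,w=3):
    u0,v0=int(round(u)),int(round(v)); p=im[v0-w:v0+w+1,u0-w:u0+w+1].astype(float)
    sat=p[...,2]-p[...,0]; sat-=np.percentile(sat,60); sat=sat.clip(0)
    ys,xs=np.mgrid[-w:w+1,-w:w+1]; return (u0+(xs*sat).sum()/sat.sum(),v0+(ys*sat).sum()/sat.sum()),sat.max()
ct=lambda x,y:(195+(x+.5)/4.6-.5,115+(y+.5)/4.6-.5); cs=lambda x,y:(280+(x+.5)/6.6-.5,185+(y+.5)/6.6-.5)
T={n:stud(t,*ct(*p)) for n,p in dict(UL=(422,225),UR=(525,232),LL=(390,470),LR=(502,483)).items()}
S={n:stud(s,*cs(*p)) for n,p in dict(LR=(72,234),UL=(352,126),UR=(403,180)).items()}
for n in T:
    print(n,"top",np.round(T[n][0],2),T[n][1],onz("top",T[n][0],.04).round(4),end=" ")
    if n in S: print("scene",onz("scene",S[n][0],.04).round(4),"tri",tri("top",T[n][0],"scene",S[n][0]))
    else: print()
E
```

```text
UL top [286.56 163.09] 24.200000000000003 [0.6278 0.0372 0.04  ] scene [0.6243 0.0315 0.04  ] tri (array([0.6283922 , 0.037572  , 0.03674671]), np.float64(0.0008475506221659865))
UR top [307.45 165.03] 22.200000000000003 [ 0.619  -0.0195  0.04  ] scene [ 0.6184 -0.0203  0.04  ] tri (array([ 0.61908372, -0.01942414,  0.03948726]), np.float64(0.00020710933328793262))
LL top [279.28 216.63] 32.0 [0.4812 0.0622 0.04  ] 
LR top [302.34 218.59] 43.0 [0.4725 0.0015 0.04  ] scene [0.4738 0.0038 0.04  ] tri (array([0.47253023, 0.00136022, 0.04135937]), np.float64(0.00046511825131284026))
```

```bash

python3 -m crank '{"translation":[[-6,-2,0],[0,-2,8],[0,0,6],[0,0,0],[0,0,0],[0,0,0],[0,0,0]],"roll":[0.003,0,0,0,0,0,0],"fingers":[0.35,0.35,0.35,0.35,0.35,0.35,0.35]}' 60 >/dev/null
python3 plan.py .5566 .0189 .054 -1.722
```

```text
t 23.5 pos [0.5568 0.0194 0.0597] yang -1.723 roll -0.001 q6 1.66 F [ 0.3  0.1 -0.1] w 0.0383 g 60.7
shift(after roll) [-0.1  0.6  5.7]
zaxis [-0.002 -0.017 -1.   ] q [-0.08  0.4   1.79 -0.02  0.96  1.66]
```

```bash

python3 -m crank '{"translation":[[0,0,3],[0,0,3],[0,0,0],[0,0,0]],"roll":[0,0,0,0],"fingers":[0.35,0.35,0.35,0.35]}' 60 >/dev/null
python3 plan.py .5566 .0189 .054 -1.722
python3 -m crank '{"translation":[[0,0,2],[0,0,2],[0,0,0],[0,0,0]],"roll":[0,0,0,0],"fingers":[0.35,0.35,0.35,0.35]}' 60 >/dev/null
python3 plan.py .5566 .0189 .050 -1.722
```

```text
t 23.9 pos [0.5566 0.0185 0.0534] yang -1.723 roll -0.001 q6 1.66 F [ 0.2 -4.8 -0.8] w 0.0383 g 60.8
shift(after roll) [-0.  -0.4 -0.6]
zaxis [-0.002 -0.018 -1.   ] q [-0.08  0.41  1.79 -0.02  0.94  1.66]
t 24.3 pos [0.5564 0.0185 0.0494] yang -1.723 roll -0.001 q6 1.66 F [-0.4 -5.8 -0.5] w 0.0386 g 60.9
shift(after roll) [ 0.1 -0.4 -0.6]
zaxis [-0.003 -0.018 -1.   ] q [-0.08  0.41  1.8  -0.02  0.93  1.66]
```

```bash

python3 -m crank '{"translation":[[0,1.5,0],[0,0,0],[0,0,0]],"roll":[0,0,0],"fingers":[0.35,0.35,0.35]}' 60 >/dev/null
python3 plan.py .5566 .0189 .054 -1.722
python3 -m crank '{"translation":[[0,0,3],[0,0,2],[0,0,0],[0,0,0]],"roll":[0,0,0,0],"fingers":[0.35,0.35,0.35,0.35]}' 60 >/dev/null
python3 plan.py .5566 .0189 .050 -1.722
```

```text
t 24.6 pos [0.5561 0.0183 0.0493] yang -1.723 roll -0.001 q6 1.65 F [ 0.  -0.4 -1.8] w 0.0381 g 60.8
shift(after roll) [ 0.4 -0.7 -4.7]
zaxis [-0.003 -0.016 -1.   ] q [-0.08  0.41  1.8  -0.02  0.93  1.65]
t 25.0 pos [0.5561 0.018  0.0444] yang -1.723 roll -0.001 q6 1.65 F [-0.7 -0.2 -1.5] w 0.0383 g 60.8
shift(after roll) [ 0.4 -1.  -5.6]
zaxis [-0.003 -0.016 -1.   ] q [-0.08  0.42  1.81 -0.02  0.92  1.65]
```

```bash

python3 -m crank '{"translation":[[0,0,2],[0,0,2],[0,0,1],[0,0,0],[0,0,0]],"roll":[0,0,0,0,0],"fingers":[0.35,0.35,0.35,0.35,0.35]}' 60 >/dev/null
python3 plan.py .5566 .0189 .037 -1.722
python3 -m crank '{"translation":[[0,0,1.5],[0,0,1.5],[0,0,0],[0,0,0]],"roll":[0,0,0,0],"fingers":[0.35,0.35,0.35,0.35]}' 60 >/dev/null
python3 plan.py .5566 .0189 .034 -1.722
```

```text
t 25.5 pos [0.5562 0.0177 0.0395] yang -1.723 roll -0.001 q6 1.65 F [-0.6  0.7 -1.7] w 0.038 g 60.9
shift(after roll) [ 0.2 -1.3  2.5]
zaxis [-0.002 -0.017 -1.   ] q [-0.08  0.42  1.81 -0.02  0.91  1.65]
t 25.9 pos [0.5564 0.0177 0.0391] yang -1.723 roll -0.001 q6 1.65 F [-4.7  0.9 14.3] w 0.0385 g 70.8
shift(after roll) [-0.  -1.2  5.1]
zaxis [-0.001 -0.017 -1.   ] q [-0.08  0.42  1.81 -0.02  0.91  1.65]
```

```bash

python3 -m crank '{"translation":[[0,0,-3],[0,0,0],[0,0,0],[0,0,0],[0,0,0],[0,0,-25],[0,0,-30],[0,0,-10]],"roll":[0,0,0,0,0,0,0,0],"fingers":[0.35,0.6,0.6,0.6,0.6,0.6,0.6,0.6]}' 60 >/dev/null
python3 -m crank '{"translation":[[12,-1,0],[0,0,0],[0,0,0],[0,0,0],[0,0,0],[0,0,0]],"roll":[0,0,0,0,0,0],"fingers":[0,0,0,0,0,0]}' 60 >/dev/null
python3 plan.py .5675 .0165 .055 -1.722
python3 - <<'E'
from h import *
s=get_image("scene"); cv2.imwrite("pics/v7.png",cv2.resize(s[165:230,275:365],None,fx=6.6,fy=6.6,interpolation=2))
E
```

```text
t 27.3 pos [0.568 0.018 0.104] yang -1.723 roll -0.001 q6 1.65 F [ 1.  -0.8  0.3] w -0.0002 g 0.0
shift(after roll) [-0.3  1.5 49. ]
zaxis [-0.004 -0.017 -1.   ] q [-0.08  0.37  1.71 -0.02  1.07  1.65]
```

View pics/v7.png

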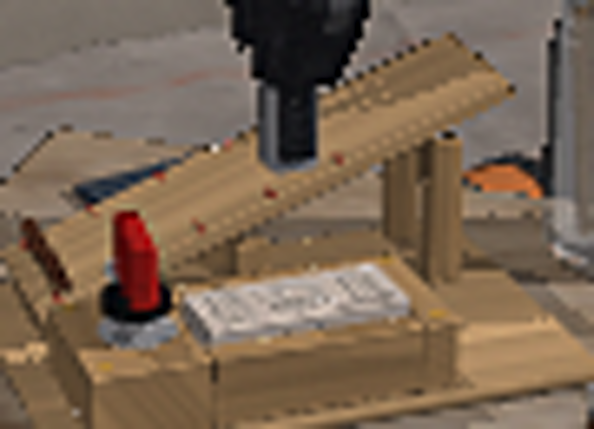

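The block sits in the recess at (297,303), still slightly proud. I press its middle with the fingers shut.

```bash

python3 -m crank '{"translation":[[0,1,20],[0,0,20],[0,0,12],[0,0,2],[0,0,0],[0,0,0]],"roll":[0,0,0,0,0,0],"fingers":[0,0,0,0,0,0]}' 60 >/dev/null
python3 plan.py .5675 .0165 .040 -1.722
python3 -m crank '{"translation":[[0,0,2],[0,0,2],[0,0,1],[0,0,1],[0,0,0],[0,0,0]],"roll":[0,0,0,0,0,0],"fingers":[0,0,0,0,0,0]}' 60 >/dev/null
python3 plan.py .5675 .0165 .040 -1.722
```

```text
t 27.9 pos [0.5689 0.016  0.0513] yang -1.723 roll -0.001 q6 1.65 F [-0.3 -0.6  0.2] w 0.0 g 0.0
shift(after roll) [-1.4 -0.3 11.3]
zaxis [-0.001 -0.017 -1.   ] q [-0.08  0.42  1.77 -0.02  0.95  1.65]
t 28.6 pos [0.5681 0.016  0.0446] yang -1.723 roll -0.001 q6 1.65 F [ 0.9  0.  -0.4] w 0.0 g 0.2
shift(after roll) [-0.7 -0.4  4.6]
zaxis [-0.002 -0.017 -1.   ] q [-0.08  0.43  1.78 -0.02  0.93  1.65]
```

```bash

for i in 1 2 3; do python3 -m crank '{"translation":[[0,0,1],[0,0,1],[0,0,0],[0,0,0]],"roll":[0,0,0,0],"fingers":[0,0,0,0]}' 60 >/dev/null
python3 plan.py .5675 .0165 .040 -1.722|head -1; done
```

```text
t 28.9 pos [0.5682 0.016  0.043 ] yang -1.723 roll -0.001 q6 1.65 F [-2.4  0.1  5.7] w -0.0 g 2.6
t 29.4 pos [0.5682 0.0159 0.0409] yang -1.723 roll -0.001 q6 1.65 F [-1.3  0.3  4.8] w -0.0001 g 2.6
t 29.8 pos [0.5682 0.016  0.04  ] yang -1.723 roll -0.001 q6 1.65 F [-3.   0.5 11.2] w -0.0001 g 6.1
```

```bash

for i in 1 2 3; do python3 -m crank '{"translation":[[0,0,1],[0,0,1],[0,0,0],[0,0,0]],"roll":[0,0,0,0],"fingers":[0,0,0,0]}' 60 >/dev/null
python3 plan.py .5675 .0165 .040 -1.722|head -1; done
```

```text
t 30.1 pos [0.5683 0.016  0.0398] yang -1.723 roll -0.001 q6 1.65 F [-5.9  1.7 23.7] w 0.0002 g 11.9
t 30.6 pos [0.5683 0.016  0.0397] yang -1.723 roll -0.001 q6 1.65 F [-8.9  0.9 35.8] w 0.0001 g 17.9
t 30.9 pos [0.5684 0.016  0.0396] yang -1.723 roll -0.001 q6 1.65 F [-12.8   1.6  48.2] w 0.0001 g 23.8
```

```bash

python3 -m crank '{"translation":[[0,0,-20],[0,0,-40],[0,0,-40],[0,0,-10],[0,0,0],[0,0,0],[0,0,0],[0,0,0]],"roll":[0,0,0,-0.14,-0.14,-0.14,-0.14,-0.14],"fingers":[0,0,0,0.6,0.6,0.6,0.6,0.6]}' 60 >/dev/null
python3 -m crank '{"translation":[[0,0,0],[0,0,0],[0,0,0],[0,0,0],[0,0,0],[0,0,0],[0,0,0]],"roll":[-0.14,-0.14,-0.14,-0.14,-0.14,-0.03,0],"fingers":[0.6,0.6,0.6,0.6,0.6,0.6,0.6]}' 60 >/dev/null
python3 plan.py .5005 .0275 .115 -.28
```

```text
t 32.5 pos [0.5683 0.0175 0.1421] yang -0.295 roll -0.015 q6 0.22 F [-0.4 -0.4  0.1] w 0.0515 g 0.0
shift(after roll) [ -9.1 -67.9  27.1]
zaxis [-0.003 -0.017 -1.   ] q [-0.08  0.33  1.66 -0.02  1.16  0.22]
```

```bash

python3 -m crank '{"translation":[[-3,-23,0],[-3,-23,0],[-3,-22,0],[0,0,20],[0,0,7],[0,0,0],[0,0,0]],"roll":[-0.01,0,0,0,0,0,0],"fingers":[0.6,0.6,0.6,0.6,0.6,0.6,0.6]}' 60 >/dev/null
python3 plan.py .5005 .0275 .067 -.28
python3 - <<'E'
from h import *
s=get_image("scene"); cv2.imwrite("pics/v8.png",cv2.resize(s[165:230,265:355],None,fx=6.6,fy=6.6,interpolation=2))
E
```

```text
t 33.1 pos [0.5012 0.0276 0.1157] yang -0.283 roll -0.003 q6 0.22 F [ 0.4  0.1 -0.7] w 0.0509 g 0.0
shift(after roll) [-0.3 -0.7 48.7]
zaxis [-0.002 -0.017 -1.   ] q [-0.07  0.27  1.83 -0.02  1.04  0.22]
```

View pics/v8.png

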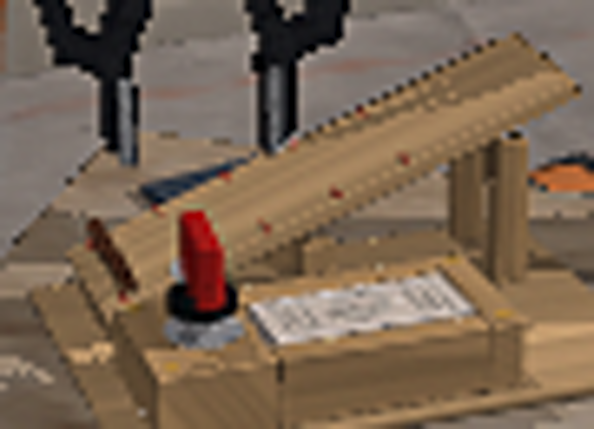

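The block is now level with the deck, and the open fingers at (120,160) and (275,150) straddle the red bar at (202,260). I go down and grip it.

```bash

python3 -m crank '{"translation":[[0,0,20],[0,0,15],[0,0,12],[0,0,0],[0,0,0]],"roll":[0,0,0,0,0],"fingers":[0.6,0.6,0.6,0.6,0.6]}' 40 >/dev/null
python3 plan.py .5005 .0275 .067 -.28
python3 -m crank '{"translation":[[0,0,0],[0,0,0],[0,0,0],[0,0,0],[0,0,0],[0,0,0],[0,0,0]],"roll":[0,0,0,0,0,0,0],"fingers":[0,0,0,0,0,0,0]}' 40 >/dev/null
python3 plan.py .5005 .0275 .059 -.28
```

```text
t 33.7 pos [0.5011 0.0268 0.069 ] yang -0.283 roll -0.003 q6 0.22 F [ 0.3 -0.  -0.1] w 0.0511 g 0.0
shift(after roll) [ 0.5 -0.8  2. ]
zaxis [-0.002 -0.017 -1.   ] q [-0.07  0.32  1.9  -0.02  0.93  0.22]
t 34.4 pos [0.5006 0.0271 0.0691] yang -0.283 roll -0.003 q6 0.22 F [-0.7  1.3  5.5] w 0.0109 g 43.2
shift(after roll) [ 0.4 -0.2 10.1]
zaxis [-0.002 -0.016 -1.   ] q [-0.07  0.32  1.9  -0.02  0.93  0.22]
```

```bash

python3 -m crank '{"translation":[[0,0,2],[0,0,2],[0,0,2],[0,0,1],[0,0,0],[0,0,0]],"roll":[0,0,0,0,0,0],"fingers":[0,0,0,0,0,0]}' 60 >/dev/null
python3 plan.py .5005 .0275 .061 -.28 | head -1
for i in 1 2 3; do python3 -m crank '{"translation":[[0,0,1],[0,0,0.5],[0,0,0]],"roll":[0,0,0],"fingers":[0,0,0]}' 60 >/dev/null
python3 plan.py .5005 .0275 .061 -.28 | head -1; done
```

```text
t 35.0 pos [0.5006 0.027  0.0619] yang -0.283 roll -0.003 q6 0.22 F [-1.5  1.4  5.9] w 0.0107 g 64.4
t 35.3 pos [0.5007 0.027  0.0613] yang -0.283 roll -0.003 q6 0.22 F [-2.7  1.7 12.5] w 0.0101 g 65.4
t 35.6 pos [0.5007 0.027  0.0612] yang -0.283 roll -0.003 q6 0.22 F [-5.4  2.8 22.8] w 0.0107 g 66.9
t 35.9 pos [0.5008 0.027  0.0611] yang -0.283 roll -0.003 q6 0.22 F [-8.   3.2 32.9] w 0.0103 g 68.3
```

```bash

python3 -m crank '{"translation":[[0,0,-3],[0,0,0],[0,0,0],[0,0,0],[0,0,0],[0,0,0],[0,0,0]],"roll":[0,0.12,0.12,0.12,0.12,0.12,0],"fingers":[0,0,0,0,0,0,0]}' 60 >/dev/null
python3 plan.py .5005 .0275 .061 -1.72 | head -1
python3 -m crank '{"translation":[[0,0,0],[0,0,0],[0,0,0],[0,0,0],[0,0,0],[0,0,0],[0,0,0]],"roll":[0.12,0.12,0.12,0.12,0.12,0.12,0],"fingers":[0,0,0,0,0,0,0]}' 60
python3 plan.py .5005 .0275 .061 -1.72 | head -1
```

```text
t 36.6 pos [0.5011 0.0267 0.0613] yang -0.885 roll 0.835 q6 0.82 F [-1.5  1.3 12.2] w 0.0101 g 65.4
clock: 37.3
position: [0.5013, 0.0261, 0.0614]
ee_rot: [0.009, 1.0, -0.017, 0.0]
contact_force: [-0.9, -0.8, 11.9]
width: 0.0107
gripper_force: 65.3
t 37.3 pos [0.5013 0.0261 0.0614] yang -1.604 roll 0.116 q6 1.54 F [-0.9 -0.8 11.9] w 0.0107 g 65.3
```

```bash

for i in 1 2 3 4; do python3 -m crank '{"translation":[[0,0,0],[0,0,0]],"roll":[0.05,0],"fingers":[0,0]}' 60 >/dev/null
python3 plan.py .5005 .0275 .061 -1.72 | head -1;python3 -c "
from rig import manip;print(manip.get_state()['moment'].round(2))"; done
```

```text
t 37.5 pos [0.5013 0.0261 0.0613] yang -1.653 roll 0.067 q6 1.59 F [-1.6 -1.8 11.1] w 0.0105 g 65.4
[ 0.02  0.48 -0.07]
t 37.7 pos [0.5013 0.026  0.0613] yang -1.703 roll 0.017 q6 1.64 F [-1.5 -1.3 12.1] w 0.0107 g 65.4
[ 0.01  0.5  -0.05]
t 37.9 pos [0.5013 0.026  0.0614] yang -1.752 roll -0.032 q6 1.69 F [-1.6 -1.6 11.6] w 0.0107 g 65.5
[0.06 0.43 0.19]
t 38.1 pos [0.5014 0.0258 0.0613] yang -1.8 roll -0.08 q6 1.74 F [-1.  -0.4 12.4] w 0.0103 g 69.2
[0.02 0.4  0.85]
```

```bash

python3 -m crank '{"translation":[[0,0,0],[0,0,-2],[0,0,0],[0,0,0],[0,0,-20],[0,0,-30],[0,0,-30],[0,0,-30]],"roll":[-0.04,0,0,0,0,0,0,0],"fingers":[0,0.3,0.5,0.5,0.5,0.5,0.5,0.5]}' 60 >/dev/null
python3 plan.py .412 -.222 .12 -1.738
python3 - <<'E'
from h import *
s=get_image("scene"); cv2.imwrite("pics/v9.png",cv2.resize(s[165:230,265:355],None,fx=6.6,fy=6.6,interpolation=2))
E
```

```text
t 38.9 pos [0.5002 0.0287 0.1725] yang -1.763 roll -0.025 q6 1.7 F [1.2 0.6 0.2] w 0.0425 g 0.0
shift(after roll) [-45.2 261.8  52.5]
zaxis [-0.004 -0.017 -1.   ] q [-0.07  0.21  1.75 -0.02  1.18  1.7 ]
```

View pics/v9.png

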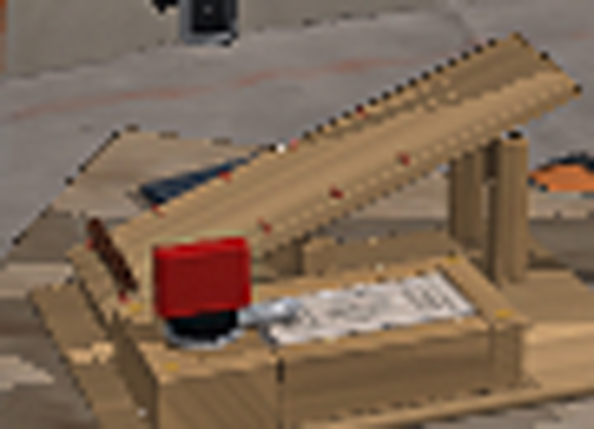

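The knob is down and its tongue lies over the end of the block at (270,315), so the panel part is done. Now I check the three slates and go for the first.

```bash
cat > sl.py <<'E'
from h import *
def find():
    out={}
    for n in("top","scene"):
        im=get_image(n); f=im.astype(int); g=cv2.cvtColor(im,cv2.COLOR_BGR2GRAY)
        m=((g<88)&(f[...,0]>=f[...,2]-1)).astype(np.uint8)
        for c in cv2.findContours(m,cv2.RETR_EXTERNAL,cv2.CHAIN_APPROX_NONE)[0]:
            if 150<cv2.contourArea(c)<900:
                r=cv2.minAreaRect(c); p=onz(n,r[0],.006)
                if .3<p[0]<.75 and -.4<p[1]<.35:
                    P=np.array([onz(n,q,.006) for q in cv2.boxPoints(r)]); e=P[1]-P[0],P[2]-P[1]; d=max(e,key=np.linalg.norm)
                    print(n,p.round(4),[round(float(np.linalg.norm(v)),3) for v in e],"yaw",np.arctan(d[1]/d[0]).round(3),np.round(r[0],1)); out.setdefault(n,[]).append(r[0])
    return out
if __name__=="__main__":
    o=find()
    for a in o.get("top",[]):
        for b in o.get("scene",[]):
            p,e=tri("top",a,"scene",b)
            if e<.006 and abs(p[2])<.03: print("tri",p.round(4),round(e,4))
E
python3 sl.py
python3 -m crank '{"translation":[[-9,38,0],[-9,38,0],[-9,38,0],[-9,38,10],[-9,38,10],[0,38,20],[0,36,20],[0,0,0]],"roll":[-0.04,0,0,0,0,0,0,0],"fingers":[0.75,0.75,0.75,0.75,0.75,0.75,0.75,0.75]}' 25 >/dev/null
python3 plan.py .426 -.2275 .05 -1.721
```

```text
top [ 0.4124 -0.222   0.006 ] [0.073, 0.042] yaw -0.152 [386.4 237.8]
top [0.6144 0.2299 0.006 ] [0.062, 0.064] yaw -0.008 [219. 175.]
top [6.784e-01 6.000e-04 6.000e-03] [0.165, 0.052] yaw -0.262 [299.7 148.8]
scene [ 0.4122 -0.2284  0.006 ] [0.089, 0.057] yaw -0.139 [309.3 283.8]
scene [ 0.6419 -0.3215  0.006 ] [0.084, 0.109] yaw 0.784 [421. 276.]
scene [ 0.5331 -0.2298  0.006 ] [0.104, 0.063] yaw 0.107 [356.7 268.6]
tri [ 0.4138 -0.2231  0.0017] 0.0021
t 39.9 pos [ 0.412  -0.2283  0.1128] yang -1.727 roll -0.006 q6 1.1 F [-0.1  1.3  0.1] w 0.0641 g 0.0
shift(after roll) [13.7 -2.8 62.8]
zaxis [-0.008 -0.014 -1.   ] q [-0.64  0.22  1.9  -0.02  1.01  1.1 ]
```

```bash

python3 -m crank '{"translation":[[8,-2,20],[7,-2,25],[0,0,25],[0,0,20],[0,0,10],[0,0,0],[0,0,0]],"roll":[0,0,0,0,0,0,0],"fingers":[0.75,0.75,0.75,0.75,0.75,0.75,0.75]}' 25 >/dev/null
python3 plan.py .4275 -.2265 .004 -1.721
```

```text
t 40.5 pos [ 0.43   -0.2256  0.0166] yang -1.722 roll -0.001 q6 1.12 F [0.6 0.  0.3] w 0.0641 g 0.0
shift(after roll) [-2.3  1.2 12.6]
zaxis [-0.002 -0.017 -1.   ] q [-0.62  0.37  2.   -0.02  0.77  1.12]
```

```bash

python3 -m crank '{"translation":[[-2,1,6],[0,0,5],[0,0,2],[0,0,0],[0,0,0]],"roll":[0,0,0,0,0],"fingers":[0.75,0.75,0.75,0.75,0.75]}' 25 >/dev/null
python3 plan.py .4275 -.2265 .003 -1.721 | head -2
python3 -m crank '{"translation":[[0,0,1],[0,0,0],[0,0,0],[0,0,0],[0,0,0]],"roll":[0,0,0,0,0],"fingers":[0.4,0.4,0.4,0.4,0.4]}' 25 >/dev/null
python3 plan.py .4275 -.2265 .003 -1.721 | head -2
```

```text
t 41.0 pos [ 0.4277 -0.2269  0.0035] yang -1.723 roll -0.002 q6 1.12 F [ 0.1 -0.1 -0.6] w 0.0636 g 0.0
shift(after roll) [-0.3 -0.3  0.5]
t 41.5 pos [ 0.4288 -0.225   0.0047] yang -1.725 roll -0.004 q6 1.12 F [ 0.4  9.9 20.8] w 0.035 g 25.1
shift(after roll) [-1.   1.7  1.7]
```

```bash

python3 -m crank '{"translation":[[0,0,-10],[0,0,0],[0,0,0],[0,-20,-40],[0,-45,-30],[0,-45,0],[0,-45,0],[0,0,0]],"roll":[0,0,0,0,0,0,0,0],"fingers":[0.4,0.75,0.75,0.75,0.75,0.75,0.75,0.75]}' 25 >/dev/null
python3 sl.py; python3 plan.py .4275 -.2265 .05 -1.721
```

```text
top [ 0.4106 -0.2286  0.006 ] [0.073, 0.044] yaw -0.181 [388.9 238.3]
top [ 0.5065 -0.1884  0.006 ] [0.116, 0.055] yaw -0.652 [371.1 204.4]
top [0.6118 0.2374 0.006 ] [0.046, 0.075] yaw 0.114 [216.3 176. ]
scene [ 0.4098 -0.2344  0.006 ] [0.088, 0.056] yaw -0.175 [309.6 285.7]
scene [ 0.6419 -0.3215  0.006 ] [0.106, 0.084] yaw 0.868 [421. 276.]
scene [ 0.5329 -0.2303  0.006 ] [0.103, 0.062] yaw 0.094 [356.8 268.7]
tri [ 0.4116 -0.2295  0.002 ] 0.0013
t 42.5 pos [ 0.4506 -0.0749  0.0771] yang -1.72 roll 0.001 q6 1.43 F [-0.1  0.3 -0.3] w 0.0638 g 0.0
shift(after roll) [-1.000e-01  1.533e+02  2.710e+01]
zaxis [-0.003 -0.017 -1.   ] q [-0.3   0.25  1.98 -0.02  0.91  1.43]
```

```bash

python3 -m crank '{"translation":[[0,40,0],[0,40,0],[0,40,0],[0,36,10],[0,3,10],[0,0,20],[0,0,0],[0,0,0]],"roll":[0.028,0,0,0,0,0,0,0],"fingers":[0.75,0.75,0.75,0.75,0.75,0.75,0.75,0.75]}' 25 >/dev/null
python3 plan.py .426 -.233 .015 -1.748
```

```text
t 43.2 pos [ 0.4226 -0.233   0.0397] yang -1.752 roll -0.004 q6 1.13 F [1.  0.6 0.3] w 0.0639 g 0.0
shift(after roll) [ 3.4 -0.6 24.7]
zaxis [-0.004 -0.015 -1.   ] q [-0.64  0.33  1.98 -0.02  0.83  1.13]
```

```bash

python3 -m crank '{"translation":[[3,0,12],[0,0,12],[0,0,8],[0,0,6],[0,0,3],[0,0,0],[0,0,0]],"roll":[0,0,0,0,0,0,0],"fingers":[0.75,0.75,0.75,0.75,0.75,0.75,0.75]}' 25 >/dev/null
python3 plan.py .426 -.233 -.003 -1.748
```

```text
t 44.0 pos [ 0.4264 -0.2342 -0.0005] yang -1.751 roll -0.003 q6 1.13 F [-0.5 -0.1  0.3] w 0.0641 g 0.0
shift(after roll) [-0.6 -1.1  2.5]
zaxis [-0.002 -0.017 -1.   ] q [-0.63  0.4   2.01 -0.02  0.72  1.13]
```

```bash

python3 -m crank '{"translation":[[0,-1,2],[0,0,0],[0,0,0],[0,0,0],[0,0,0],[0,0,0]],"roll":[0,0,0,0,0,0],"fingers":[0.75,0.45,0.45,0.45,0.45,0.45]}' 30 >/dev/null
python3 plan.py .426 -.233 -.003 -1.748
```

```text
t 44.5 pos [ 0.4265 -0.2328 -0.0023] yang -1.751 roll -0.003 q6 1.14 F [-0.3  3.   6.2] w 0.0488 g 33.3
shift(after roll) [-0.5  0.3  0.7]
zaxis [-0.002 -0.016 -1.   ] q [-0.63  0.4   2.02 -0.02  0.72  1.14]
```

```bash

python3 -m crank '{"translation":[[0,0,-10],[0,0,-20],[0,0,-30],[0,0,-30],[0,0,-30],[0,0,-30],[0,0,0]],"roll":[0,0,0,0,0,0,0],"fingers":[0.45,0.45,0.45,0.45,0.45,0.45,0.45]}' 45 >/dev/null
python3 plan.py .5451 .1131 .15 -1.726
```

```text
t 45.2 pos [ 0.4292 -0.2327  0.1517] yang -1.751 roll -0.025 q6 1.13 F [ 1.3 -0.3 -0.8] w 0.0484 g 46.6
shift(after roll) [  61.1 -359.6    1.7]
zaxis [ 0.005 -0.023 -1.   ] q [-0.63  0.2   1.82 -0.02  1.1   1.13]
```

```bash

python3 -m crank '{"translation":[[5,-30,0],[5,-30,0],[5,-30,0],[5,-30,0],[5,-30,0],[5,-30,0],[5,-30,0],[5,-30,0]],"roll":[-0.025,0,0,0,0,0,0,0],"fingers":[0.45,0.45,0.45,0.45,0.45,0.45,0.45,0.45]}' 45 >/dev/null
python3 -m crank '{"translation":[[5,-30,0],[5,-30,0],[5,-30,0],[5,-30,0],[0,0,10],[0,0,15],[0,0,15],[0,0,0]],"roll":[0,0,0,0,0,0,0,0],"fingers":[0.45,0.45,0.45,0.45,0.45,0.45,0.45,0.45]}' 45 >/dev/null
python3 -m crank '{"translation":[[0,0,0],[0,0,0]],"roll":[0,0],"fingers":[0.45,0.45]}' 45 >/dev/null
python3 plan.py .5451 .1131 .075 -1.726
```

```text
t 47.0 pos [0.5425 0.1144 0.1017] yang -1.726 roll -0.0 q6 1.83 F [ 0.  -0.1 -0.1] w 0.0479 g 46.7
shift(after roll) [ 2.8  0.9 26.7]
zaxis [-0.002 -0.017 -1.   ] q [ 0.09  0.35  1.74 -0.02  1.05  1.83]
```

```bash

python3 -m crank '{"translation":[[3,1,15],[0,0,15],[0,0,9],[0,0,4],[0,0,0],[0,0,0]],"roll":[0,0,0,0,0,0],"fingers":[0.45,0.45,0.45,0.45,0.45,0.45]}' 30 >/dev/null
python3 plan.py .5451 .1131 .0543 -1.726
for i in 1 2 3; do python3 -m crank '{"translation":[[0,0,1],[0,0,1],[0,0,0],[0,0,0]],"roll":[0,0,0,0],"fingers":[0.45,0.45,0.45,0.45]}' 20 >/dev/null
python3 plan.py .5451 .1131 .0498 -1.726; done
```

```text
t 47.6 pos [0.5454 0.1127 0.0588] yang -1.726 roll 0.0 q6 1.83 F [-0.6  0.3 -0.5] w 0.0484 g 46.7
shift(after roll) [-0.3 -0.4  4.5]
zaxis [-0.001 -0.017 -1.   ] q [ 0.09  0.4   1.79 -0.02  0.96  1.83]
t 48.0 pos [0.5449 0.1126 0.0563] yang -1.726 roll 0.0 q6 1.83 F [ 0.2 -0.1 -0.9] w 0.0481 g 46.7
shift(after roll) [ 0.1 -0.5  6.5]
zaxis [-0.002 -0.017 -1.   ] q [ 0.09  0.4   1.79 -0.02  0.95  1.83]
t 48.5 pos [0.545  0.1126 0.0544] yang -1.726 roll 0.0 q6 1.83 F [ 0.  -0.3  0.8] w 0.0484 g 46.9
shift(after roll) [ 0.  -0.5  4.6]
zaxis [-0.002 -0.017 -1.   ] q [ 0.09  0.41  1.79 -0.02  0.95  1.83]
t 48.9 pos [0.545  0.1126 0.0535] yang -1.726 roll 0.0 q6 1.83 F [-3.2  0.7  8.9] w 0.0483 g 47.6
shift(after roll) [ 0.  -0.5  3.7]
zaxis [-0.002 -0.017 -1.   ] q [ 0.09  0.41  1.79 -0.02  0.94  1.83]
```

```bash

for i in 1 2 3; do python3 -m crank '{"translation":[[0,0,1],[0,0,1],[0,0,0],[0,0,0]],"roll":[0,0,0,0],"fingers":[0.48,0.48,0.48,0.48]}' 20 >/dev/null
python3 plan.py .5451 .1131 .0498 -1.726|head -2; done
```

```text
t 49.2 pos [0.5448 0.1125 0.0521] yang -1.726 roll 0.0 q6 1.83 F [-4.5  1.4 12.9] w 0.0485 g 48.7
shift(after roll) [ 0.2 -0.6  2.3]
t 49.6 pos [0.5444 0.1126 0.05  ] yang -1.726 roll 0.0 q6 1.83 F [-4.2  0.2 11.9] w 0.048 g 50.2
shift(after roll) [ 0.6 -0.6  0.2]
t 50.0 pos [0.5443 0.1126 0.0486] yang -1.726 roll 0.0 q6 1.83 F [-5.6 -0.3 17.5] w 0.0482 g 51.2
shift(after roll) [ 0.7 -0.6 -1.2]
```

```bash

python3 -m crank '{"translation":[[0,0,-1],[0,0,0],[0,0,0],[0,0,0],[0,0,-10],[0,0,-30],[0,0,-40],[0,0,-20]],"roll":[0,0,0,0,0,0,0,0],"fingers":[0.55,0.6,0.68,0.68,0.7,0.7,0.7,0.7]}' 20 >/dev/null
python3 -m crank '{"translation":[[0,45,0],[0,45,0],[0,45,0],[0,45,0],[0,45,0],[0,0,0]],"roll":[0,0,0,0,0,0],"fingers":[0.75,0.75,0.75,0.75,0.75,0.75]}' 20 >/dev/null
python3 sl.py; python3 plan.py .545 -.225 .05 -1.461
python3 - <<'E'
from h import *
cv2.imwrite("pics/scene10.png",get_image("scene")); cv2.imwrite("pics/top10.png",get_image("top"))
E
```

```text
top [0.5387 0.1229 0.006 ] [0.076, 0.044] yaw -0.128 [257.9 199.3]
top [0.6118 0.2372 0.006 ] [0.045, 0.075] yaw 0.107 [216.4 176. ]
scene [ 0.6419 -0.3215  0.006 ] [0.084, 0.109] yaw 0.784 [421. 276.]
scene [ 0.5331 -0.2298  0.006 ] [0.104, 0.063] yaw 0.107 [356.7 268.6]
scene [0.5759 0.2177 0.006 ] [0.113, 0.082] yaw 0.241 [291.6 196.3]
t 51.5 pos [ 0.5103 -0.109   0.1513] yang -1.729 roll -0.268 q6 1.4 F [-0.2  0.8 -0.1] w 0.064 g 0.0
shift(after roll) [ 21.8 119.1 101.3]
zaxis [-0.002 -0.016 -1.   ] q [-0.33  0.26  1.74 -0.02  1.14  1.4 ]
```

```bash
python3 - <<'E'
from h import *
B=np.array([.4963,.1216]); ex=np.array([.988,-.1544]); ey=np.array([.1544,.988])
p,e=tri("top",(257.9,199.3),"scene",(291.6,196.3)); print(p,e)
for z in(.0555,): 
    q=onz("top",(257.9,199.3),z); d=q[:2]-B; print(q, "h",d@ex,"lat",d@ey)
# tail edge & sides: dark mask in top on upscaled crop
t=cv2.imread("pics/top10.png"); x0,x1,y0,y1=240,275,178,220
g=cv2.cvtColor(t,cv2.COLOR_BGR2GRAY)[y0:y1,x0:x1]; f=cv2.resize(g,None,fx=8,fy=8,interpolation=2)
c=max(cv2.findContours((f<92).astype(np.uint8),0,1)[0],key=cv2.contourArea)
for q in cv2.boxPoints(cv2.minAreaRect(c)):
    u=(x0+(q[0]+.5)/8-.5,y0+(q[1]+.5)/8-.5); w=onz("top",u,.0555); z=.0555+.178*((w[:2]-B)@ex-.0355); w=onz("top",u,z); d=w[:2]-B; print(np.round(u,1),"h",(d@ex).round(4),"lat",(d@ey).round(4))
E
```

```text
[0.52917885 0.11508654 0.05473981] 0.0020692692897135586
[0.52802342 0.11530283 0.0555    ] h 0.0323150207959294 lat -0.0013235092416651268
[245.5 213.1] h -0.0061 lat 0.0277
[249.1 183. ] h 0.0724 lat 0.0264
[271.4 185.6] h 0.0711 lat -0.0331
[267.8 215.7] h -0.0073 lat -0.0316
```

```bash

python3 -m crank '{"translation":[[0,0,0],[0,0,0],[7,40,0],[7,40,20],[8,38,20],[0,0,30],[0,0,0],[0,0,0]],"roll":[-0.137,-0.136,0,0,0,0,0,0],"fingers":[0.75,0.75,0.75,0.75,0.75,0.75,0.75,0.75]}' 30 >/dev/null
python3 plan.py .546 -.224 -.003 -1.456
```

```text
t 52.5 pos [ 0.5458 -0.222   0.0826] yang -1.451 roll 0.005 q6 0.97 F [ 0.4 -0.3  0.8] w 0.0643 g 0.0
shift(after roll) [-0.   2.  85.6]
zaxis [-0.004 -0.015 -1.   ] q [-0.49  0.41  1.69 -0.02  1.03  0.97]
```

```bash

python3 -m crank '{"translation":[[0,1,20],[0,0,20],[0,0,20],[0,0,14],[0,0,8],[0,0,2],[0,0,0],[0,0,0]],"roll":[0.005,0,0,0,0,0,0,0],"fingers":[0.75,0.75,0.75,0.75,0.75,0.75,0.75,0.75]}' 30 >/dev/null
python3 plan.py .546 -.224 -.003 -1.456|head -2
```

```text
t 53.2 pos [ 0.5467 -0.2264  0.    ] yang -1.457 roll -0.001 q6 0.97 F [ 0.1 -0.9  0.7] w 0.0641 g 0.0
shift(after roll) [-0.5 -2.5  3. ]
```

```bash

python3 -m crank '{"translation":[[0,-2,2],[0,0,0],[0,0,0],[0,0,0],[0,0,0],[0,0,0],[0,0,0]],"roll":[0,0,0,0,0,0,0],"fingers":[0.75,0.75,0.45,0.45,0.45,0.45,0.45]}' 30 >/dev/null
python3 plan.py .546 -.224 -.003 -1.456|head -2
python3 -m crank '{"translation":[[0,0,-10],[0,0,-20],[0,0,-30],[0,0,-30],[0,0,-30],[0,0,-30],[0,0,0]],"roll":[0,0,0,0,0,0,0],"fingers":[0.45,0.45,0.45,0.45,0.45,0.45,0.45]}' 40 >/dev/null
python3 plan.py .5777 .1078 .15 -1.726
```

```text
t 54.0 pos [ 0.5458 -0.2239 -0.0023] yang -1.458 roll -0.002 q6 0.97 F [-0.6  1.8  5.6] w 0.049 g 33.7
shift(after roll) [0.2 0.2 0.7]
t 54.6 pos [ 0.5488 -0.2234  0.152 ] yang -1.458 roll 0.268 q6 0.97 F [ 1.  -0.5  0.4] w 0.0487 g 41.4
shift(after roll) [ -22.6 -331.7    2. ]
zaxis [ 0.006 -0.022 -1.   ] q [-0.49  0.35  1.6  -0.02  1.17  0.97]
```

```bash

python3 -m crank '{"translation":[[0,0,0],[0,0,0],[0,0,0],[-2,-30,0],[-2,-30,0],[-2,-30,0],[-2,-30,0],[-2,-30,0]],"roll":[0.09,0.09,0.088,0,0,0,0,0],"fingers":[0.45,0.45,0.45,0.45,0.45,0.45,0.45,0.45]}' 40 >/dev/null
python3 -m crank '{"translation":[[-2,-30,0],[-2,-30,0],[-2,-30,0],[-2,-30,0],[-2,-30,0],[-2,-30,0],[0,0,15],[0,0,15]],"roll":[0,0,0,0,0,0,0,0],"fingers":[0.45,0.45,0.45,0.45,0.45,0.45,0.45,0.45]}' 40 >/dev/null
python3 -m crank '{"translation":[[0,0,15],[0,0,0],[0,0,0],[0,0,0]],"roll":[0,0,0,0],"fingers":[0.45,0.45,0.45,0.45]}' 40 >/dev/null
python3 plan.py .5777 .1078 .070 -1.726
```

```text
t 56.6 pos [0.5756 0.1067 0.0969] yang -1.726 roll 0.0 q6 1.81 F [-0.1  0.8 -0.6] w 0.0484 g 41.5
shift(after roll) [ 1.9 -1.4 26.9]
zaxis [-0.001 -0.017 -1.   ] q [ 0.07  0.4   1.68 -0.02  1.07  1.81]
```

```bash

python3 -m crank '{"translation":[[2,-1,15],[0,0,9],[0,0,4],[0,0,0],[0,0,0]],"roll":[0,0,0,0,0],"fingers":[0.45,0.45,0.45,0.45,0.45]}' 30 >/dev/null
python3 plan.py .5777 .1078 .066 -1.726|head -2
for i in 1 2 3; do python3 -m crank '{"translation":[[0,0,1],[0,0,1],[0,0,0],[0,0,0]],"roll":[0,0,0,0],"fingers":[0.45,0.45,0.45,0.45]}' 20 >/dev/null
python3 plan.py .5777 .1078 .0618 -1.726|head -2; done
```

```text
t 57.1 pos [0.5773 0.107  0.0686] yang -1.726 roll 0.0 q6 1.81 F [ 0.2  0.4 -0.7] w 0.0487 g 41.5
shift(after roll) [ 0.2 -0.8  2.6]
t 57.5 pos [0.5776 0.107  0.0674] yang -1.726 roll 0.0 q6 1.81 F [-1.2  1.   4.9] w 0.0487 g 42.1
shift(after roll) [ 0.  -0.8  5.6]
t 58.0 pos [0.5774 0.107  0.0661] yang -1.726 roll 0.0 q6 1.81 F [-3.  -0.9  9.3] w 0.0484 g 42.7
shift(after roll) [ 0.2 -0.8  4.3]
t 58.4 pos [0.5772 0.107  0.0642] yang -1.726 roll 0.0 q6 1.81 F [-3.3  0.5 10.5] w 0.0484 g 43.4
shift(after roll) [ 0.4 -0.9  2.4]
```

```bash

for i in 1 2; do python3 -m crank '{"translation":[[0,0,1],[0,0,0.7],[0,0,0],[0,0,0]],"roll":[0,0,0,0],"fingers":[0.48,0.48,0.48,0.48]}' 20 >/dev/null
python3 plan.py .5777 .1078 .0618 -1.726|head -2; done
```

```text
t 58.8 pos [0.5769 0.107  0.0624] yang -1.726 roll 0.0 q6 1.81 F [-3.7  0.1  9.6] w 0.0482 g 43.9
shift(after roll) [ 0.6 -0.9  0.6]
t 59.1 pos [0.5769 0.107  0.0614] yang -1.726 roll 0.0 q6 1.81 F [-4.9 -0.5 14.2] w 0.0485 g 44.6
shift(after roll) [ 0.7 -0.9 -0.4]
```

Tail contact, as with the first slate. I release and go for slate C.

```bash

python3 -m crank '{"translation":[[0,0,-1],[0,0,0],[0,0,0],[0,0,0],[0,0,-10],[0,0,-30],[0,0,-40],[0,0,-20]],"roll":[0,0,0,0,0,0,0,0],"fingers":[0.55,0.6,0.68,0.68,0.7,0.7,0.7,0.7]}' 20 >/dev/null
python3 -m crank '{"translation":[[0,45,0],[0,45,0],[0,45,0],[0,45,0],[0,45,0],[0,0,0]],"roll":[0,0,0,0,0,0],"fingers":[0.75,0.75,0.75,0.75,0.75,0.75]}' 20 >/dev/null
python3 sl.py; python3 plan.py .625 .237 .15 -1.463
python3 - <<'E'
from h import *
t=get_image("top"); cv2.imwrite("pics/top11.png",t); cv2.imwrite("pics/scene11.png",get_image("scene"))
B=np.array([.4963,.1216]); ex=np.array([.988,-.1544]); ey=np.array([.1544,.988])
x0,x1,y0,y1=236,280,164,220
g=cv2.cvtColor(t,cv2.COLOR_BGR2GRAY)[y0:y1,x0:x1]; f=cv2.resize(g,None,fx=8,fy=8,interpolation=2)
c=max(cv2.findContours((f<92).astype(np.uint8),0,1)[0],key=cv2.contourArea)
for q in cv2.boxPoints(cv2.minAreaRect(c)):
    u=(x0+(q[0]+.5)/8-.5,y0+(q[1]+.5)/8-.5); z=.0555
    for _ in range(4): w=onz("top",u,z); d=w[:2]-B; z=.0555+.27*(d@ex-.0355)
    print(np.round(u,1),"h",(d@ex).round(4),"lat",(d@ey).round(4))
x0,x1,y0,y1=200,235,155,195
g=cv2.cvtColor(t,cv2.COLOR_BGR2GRAY)[y0:y1,x0:x1]; f=cv2.resize(g,None,fx=8,fy=8,interpolation=2)
c=max(cv2.findContours((f<85).astype(np.uint8),0,1)[0],key=cv2.contourArea)
P=np.array([onz("top",(x0+(q[0]+.5)/8-.5,y0+(q[1]+.5)/8-.5),.006) for q in cv2.boxPoints(cv2.minAreaRect(c))]); print("C",P.mean(0))
E
```

```text
top [0.5611 0.1205 0.006 ] [0.121, 0.046] yaw -0.108 [258.5 191.3]
top [0.6118 0.2371 0.006 ] [0.045, 0.075] yaw 0.101 [216.4 176. ]
scene [ 0.6419 -0.3215  0.006 ] [0.084, 0.109] yaw 0.784 [421. 276.]
scene [0.6024 0.2239 0.006 ] [0.177, 0.089] yaw 0.272 [298.  194.1]
tri [ 0.612   0.2396 -0.0014] 0.0041
t 60.6 pos [ 0.5426 -0.1146  0.164 ] yang -1.728 roll -0.265 q6 1.41 F [-0.5 -0.1 -1. ] w 0.0643 g 0.0
shift(after roll) [ 119.8 -340.7   14. ]
zaxis [-0.002 -0.016 -1.   ] q [-0.32  0.29  1.66 -0.02  1.19  1.41]
[245.4 213.1] h -0.0057 lat 0.0287
[250.7 167.6] h 0.1109 lat 0.025
[273.  170.2] h 0.1097 lat -0.0341
[267.7 215.7] h -0.0068 lat -0.0307
C [0.61108697 0.23706056 0.006     ]
```

```bash
python3 - <<'E'
from h import *
t=cv2.imread("pics/top11.png")[150:222,232:312]; s=cv2.imread("pics/scene11.png")[168:222,268:348]
cv2.imwrite("pics/v10.png",np.hstack([cv2.resize(t,(400,360),interpolation=2),cv2.resize(s,(400,360),interpolation=2)])[:, :])
E
```

```text
(no output)
```

View pics/v10.png

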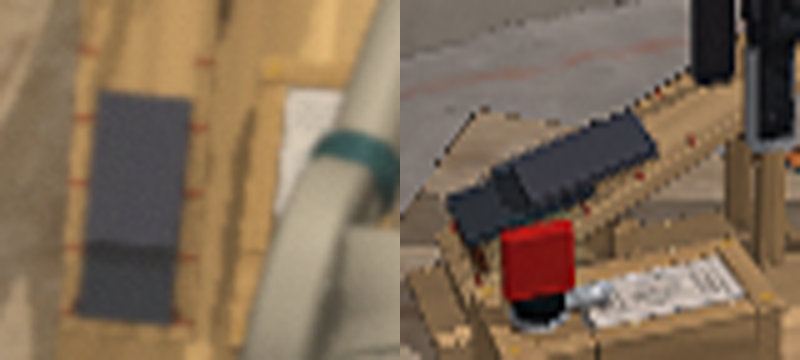

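Both slates lie in line on the board: the first tail is at the lowest marks (70–182, ~318) and the second near the next marks (~248). A brightness profile gives the second tail more exactly.

```bash
python3 - <<'E'
from h import *
B=np.array([.4963,.1216]); ex=np.array([.988,-.1544]); ey=np.array([.1544,.988])
S=np.radians(20)
def P(s,lat,n):  # slope coords -> world (camera-fit frame)
    h=s*np.cos(S)-n*np.sin(S); w=B+h*ex+lat*ey; return [w[0],w[1],.0296+s*np.sin(S)+n*np.cos(S)]
g=cv2.cvtColor(cv2.imread("pics/top11.png"),cv2.COLOR_BGR2GRAY).astype(np.float32)
for s0 in(0,.035,.115):
    off=np.arange(-.012,.0125,.0015); n=.0197 if s0<.1 else .0063
    row=[]
    for o in off:
        uv=proj("top",[P(s0+o,l,n) for l in np.linspace(-.018,.016,15)]).astype(np.float32)
        row.append(cv2.remap(g,uv[None,:,0],uv[None,:,1],1).mean())
    print(s0,list(zip((off*1000).round(1).tolist(),np.round(row).astype(int).tolist())))
E
```

```text
0 [(-12.0, 118), (-10.5, 117), (-9.0, 116), (-7.5, 116), (-6.0, 118), (-4.5, 119), (-3.0, 117), (-1.5, 110), (-0.0, 98), (1.5, 84), (3.0, 73), (4.5, 67), (6.0, 64), (7.5, 64), (9.0, 64), (10.5, 64), (12.0, 64)]
0.035 [(-12.0, 63), (-10.5, 63), (-9.0, 63), (-7.5, 63), (-6.0, 62), (-4.5, 60), (-3.0, 57), (-1.5, 55), (-0.0, 54), (1.5, 53), (3.0, 52), (4.5, 53), (6.0, 56), (7.5, 61), (9.0, 69), (10.5, 73), (12.0, 75)]
0.115 [(-12.0, 75), (-10.5, 75), (-9.0, 75), (-7.5, 75), (-6.0, 75), (-4.5, 75), (-3.0, 75), (-1.5, 75), (-0.0, 76), (1.5, 79), (3.0, 86), (4.5, 100), (6.0, 118), (7.5, 135), (9.0, 144), (10.5, 148), (12.0, 149)]
```

Slate 2's tail sits about 5 mm too high. I grip it again where it lies and move it 5 mm down the slope.

```bash

python3 -m crank '{"translation":[[0,-45,0],[0,-45,0],[0,-45,0],[0,-45,0],[0,-44,0],[0,0,20],[0,0,20],[0,0,20]],"roll":[0,0,0,0,0,0,0,0],"fingers":[0.75,0.75,0.75,0.75,0.75,0.75,0.75,0.75]}' 30 >/dev/null
python3 -m crank '{"translation":[[0,0,0],[0,0,0],[0,0,0]],"roll":[0,0,0],"fingers":[0.75,0.75,0.75]}' 30 >/dev/null
python3 plan.py .5769 .107 .0625 -1.726
```

```text
t 61.9 pos [0.5778 0.1073 0.1011] yang -1.725 roll 0.001 q6 1.81 F [ 0.4 -0.  -0.2] w 0.0641 g 0.0
shift(after roll) [-0.9  0.4 38.6]
zaxis [-0.    -0.016 -1.   ] q [ 0.08  0.4   1.67 -0.02  1.08  1.81]
```

```bash

python3 -m crank '{"translation":[[-1,0,15],[0,0,12],[0,0,8],[0,0,4],[0,0,0],[0,0,0]],"roll":[0,0,0,0,0,0],"fingers":[0.72,0.72,0.72,0.72,0.72,0.72]}' 30 >/dev/null
python3 plan.py .5769 .107 .062 -1.726|head -2
python3 -m crank '{"translation":[[0,0,0],[0,0,0],[0,0,0],[0,0,0],[0,0,0]],"roll":[0,0,0,0,0],"fingers":[0.45,0.45,0.45,0.45,0.45]}' 30 >/dev/null
python3 plan.py .5769 .107 .062 -1.726|head -2
```

```text
t 62.5 pos [0.5763 0.106  0.0611] yang -1.726 roll 0.0 q6 1.81 F [-0.   0.3  0.9] w 0.0616 g 0.0
shift(after roll) [ 0.4 -1.  -0.9]
t 63.0 pos [0.5764 0.1061 0.0616] yang -1.726 roll 0.0 q6 1.81 F [-0.6  0.3  6.2] w 0.049 g 31.3
shift(after roll) [ 0.4 -0.9 -0.4]
```

```bash

python3 -m crank '{"translation":[[0,0,-2],[0,0,-2],[-2.5,0,0],[-2.5,0,0],[0,0,2],[0,0,2],[0,0,0],[0,0,0]],"roll":[0,0,0,0,0,0,0,0],"fingers":[0.45,0.45,0.45,0.45,0.45,0.45,0.45,0.45]}' 30 >/dev/null
python3 plan.py .5717 .107 .060 -1.726|head -2
for i in 1 2; do python3 -m crank '{"translation":[[0,0,1],[0,0,0],[0,0,0]],"roll":[0,0,0],"fingers":[0.45,0.45,0.45]}' 30 >/dev/null
python3 plan.py .5717 .107 .060 -1.726|head -1; done
```

```text
t 63.8 pos [0.571  0.1068 0.0607] yang -1.726 roll 0.0 q6 1.81 F [-0.2  0.  -0.1] w 0.049 g 31.1
shift(after roll) [ 0.7 -0.3  0.7]
t 64.0 pos [0.5712 0.1068 0.0602] yang -1.726 roll 0.0 q6 1.81 F [-0.2 -0.   2.1] w 0.0491 g 31.7
t 64.3 pos [0.5713 0.1068 0.06  ] yang -1.726 roll 0.0 q6 1.81 F [-1.7 -0.1  7.8] w 0.0488 g 32.4
```

```bash
cat > prof.py <<'E'
from h import *
import sys
B=np.array([.4963,.1216]); ex=np.array([.988,-.1544]); ey=np.array([.1544,.988]); S=np.radians(20)
def P(s,lat,n):
    h=s*np.cos(S)-n*np.sin(S); w=B+h*ex+lat*ey; return [w[0],w[1],.0296+s*np.sin(S)+n*np.cos(S)]
g=cv2.cvtColor(get_image("top"),cv2.COLOR_BGR2GRAY).astype(np.float32)
for s0 in map(float,sys.argv[1:]):
    off=np.arange(-.009,.0125,.0015); n=.0197 if s0<.1 else .0063
    row=[]
    for o in off:
        uv=proj("top",[P(s0+o,l,n) for l in np.linspace(-.018,.016,15)]).astype(np.float32)
        row.append(cv2.remap(g,uv[None,:,0],uv[None,:,1],1).mean())
    print(s0,list(zip((off*1000).round(1).tolist(),np.round(row).astype(int).tolist())))
E
python3 -m crank '{"translation":[[0,0,-1],[0,0,0],[0,0,0],[0,0,0],[0,0,-10],[0,0,-30],[0,0,-40],[0,0,-20]],"roll":[0,0,0,0,0,0,0,0],"fingers":[0.55,0.6,0.68,0.68,0.7,0.7,0.7,0.7]}' 20 >/dev/null
python3 -m crank '{"translation":[[0,45,0],[0,45,0],[0,45,0],[0,45,0],[0,45,0],[0,0,0]],"roll":[0,0,0,0,0,0],"fingers":[0.75,0.75,0.75,0.75,0.75,0.75]}' 20 >/dev/null
python3 prof.py 0 .035 .115; python3 plan.py .625 .237 .15 -1.463
```

```text
0.0 [(-9.0, 117), (-7.5, 116), (-6.0, 118), (-4.5, 119), (-3.0, 117), (-1.5, 110), (-0.0, 98), (1.5, 84), (3.0, 73), (4.5, 67), (6.0, 64), (7.5, 64), (9.0, 64), (10.5, 63), (12.0, 63)]
0.035 [(-9.0, 58), (-7.5, 56), (-6.0, 54), (-4.5, 53), (-3.0, 53), (-1.5, 54), (-0.0, 56), (1.5, 61), (3.0, 68), (4.5, 73), (6.0, 75), (7.5, 76), (9.0, 76), (10.5, 76), (12.0, 76)]
0.115 [(-9.0, 75), (-7.5, 75), (-6.0, 76), (-4.5, 78), (-3.0, 84), (-1.5, 97), (-0.0, 115), (1.5, 132), (3.0, 143), (4.5, 148), (6.0, 149), (7.5, 150), (9.0, 150), (10.5, 150), (12.0, 149)]
t 65.8 pos [ 0.5364 -0.1164  0.1643] yang -1.73 roll -0.267 q6 1.41 F [-0.5  0.7 -0.1] w 0.064 g 0.0
shift(after roll) [ 126.1 -341.8   14.3]
zaxis [-0.002 -0.017 -1.   ] q [-0.33  0.28  1.67 -0.02  1.19  1.41]
```

```bash

python3 -m crank '{"translation":[[0,0,0],[0,0,0],[14,-38,0],[14,-38,0],[14,-38,0],[14,-38,0],[14,-38,0],[14,-38,0]],"roll":[-0.134,-0.133,0,0,0,0,0,0],"fingers":[0.75,0.75,0.75,0.75,0.75,0.75,0.75,0.75]}' 30 >/dev/null
python3 -m crank '{"translation":[[14,-38,0],[14,-38,0],[14,-38,0],[0,0,30],[0,0,30],[0,0,20],[0,0,0],[0,0,0]],"roll":[0,0,0,0,0,0,0,0],"fingers":[0.75,0.75,0.75,0.75,0.75,0.75,0.75,0.75]}' 30 >/dev/null
python3 plan.py .6258 .2376 -.003 -1.463
```

```text
t 67.4 pos [0.623  0.24   0.0779] yang -1.457 roll 0.006 q6 1.74 F [-0.   0.3  0.2] w 0.0641 g 0.0
shift(after roll) [ 2.5  2.7 80.9]
zaxis [-0.003 -0.016 -1.   ] q [ 0.27  0.52  1.5  -0.02  1.12  1.74]
```

```bash

python3 -m crank '{"translation":[[2.5,2,20],[0,0,20],[0,0,20],[0,0,12],[0,0,5],[0,0,1],[0,0,0],[0,0,0]],"roll":[0.006,0,0,0,0,0,0,0],"fingers":[0.75,0.75,0.75,0.75,0.75,0.75,0.75,0.75]}' 30 >/dev/null
python3 plan.py .6258 .2376 -.003 -1.463|head -2
```

```text
t 68.2 pos [0.6266 0.236  0.0007] yang -1.465 roll -0.002 q6 1.74 F [ 0.4  0.6 -0.1] w 0.0639 g 0.0
shift(after roll) [-0.6 -1.7  3.7]
```

```bash

python3 -m crank '{"translation":[[0,-1,3],[0,0,0],[0,0,0],[0,0,0],[0,0,0],[0,0,0],[0,0,0]],"roll":[0,0,0,0,0,0,0],"fingers":[0.75,0.75,0.45,0.45,0.45,0.45,0.45]}' 30 >/dev/null
python3 plan.py .6258 .2376 -.003 -1.463|head -2
python3 -m crank '{"translation":[[0,0,-10],[0,0,-20],[0,0,-30],[0,0,-30],[0,0,-30],[0,0,-30],[0,0,0]],"roll":[0,0,0,0,0,0,0],"fingers":[0.45,0.45,0.45,0.45,0.45,0.45,0.45]}' 40 >/dev/null
python3 plan.py .6095 .1020 .15 -1.726
```

```text
t 68.9 pos [ 0.6264  0.2377 -0.0023] yang -1.465 roll -0.002 q6 1.74 F [-1.2  2.3  5.2] w 0.0491 g 33.7
shift(after roll) [-0.6  0.   0.7]
t 69.6 pos [0.6289 0.2396 0.1518] yang -1.465 roll 0.261 q6 1.74 F [ 0.6  0.6 -0.4] w 0.0483 g 41.4
shift(after roll) [  2.1 139.    1.8]
zaxis [ 0.007 -0.015 -1.   ] q [ 0.27  0.47  1.4  -0.02  1.27  1.74]
```

```bash

python3 -m crank '{"translation":[[0,0,0],[0,0,0],[0,0,0],[1,28,0],[1,28,0],[1,28,0],[0,28,0],[0,27,0]],"roll":[0.087,0.087,0.087,0,0,0,0,0],"fingers":[0.45,0.45,0.45,0.45,0.45,0.45,0.45,0.45]}' 40 >/dev/null
python3 -m crank '{"translation":[[0,0,15],[0,0,15],[0,0,10],[0,0,0],[0,0,0],[0,0,0]],"roll":[0,0,0,0,0,0],"fingers":[0.45,0.45,0.45,0.45,0.45,0.45]}' 40 >/dev/null
python3 plan.py .6105 .1022 .082 -1.726
```

```text
t 71.0 pos [0.608  0.101  0.1094] yang -1.725 roll 0.001 q6 1.79 F [ 0.3 -0.3 -0.6] w 0.0489 g 41.4
shift(after roll) [ 2.3 -1.6 27.4]
zaxis [-0.001 -0.017 -1.   ] q [ 0.06  0.43  1.59 -0.02  1.13  1.79]
```

```bash

python3 -m crank '{"translation":[[2,-1.5,14],[0,0,9],[0,0,4],[0,0,0],[0,0,0],[0,0,0]],"roll":[0,0,0,0,0,0],"fingers":[0.45,0.45,0.45,0.45,0.45,0.45]}' 30 >/dev/null
python3 plan.py .6105 .1022 .0783 -1.726|head -2
for i in 1 2 3 4; do python3 -m crank '{"translation":[[0,0,1],[0,0,1],[0,0,0],[0,0,0]],"roll":[0,0,0,0],"fingers":[0.45,0.45,0.45,0.45]}' 20 >/dev/null
python3 plan.py .6105 .1022 .0738 -1.726|head -2; done
```

```text
t 71.6 pos [0.61   0.1015 0.0822] yang -1.726 roll 0.0 q6 1.8 F [-0.1  0.1 -0.1] w 0.0486 g 41.4
shift(after roll) [ 0.4 -0.8  3.9]
t 72.0 pos [0.6096 0.1014 0.0799] yang -1.726 roll 0.0 q6 1.8 F [-0.4 -0.5 -0.2] w 0.0487 g 41.4
shift(after roll) [ 0.8 -0.9  6.1]
t 72.4 pos [0.6098 0.1015 0.0788] yang -1.726 roll 0.0 q6 1.8 F [-1.   0.7  5.4] w 0.0487 g 41.9
shift(after roll) [ 0.6 -0.8  5. ]
t 72.8 pos [0.6097 0.1015 0.0778] yang -1.726 roll 0.0 q6 1.8 F [-3.8  0.4 10.5] w 0.0483 g 42.6
shift(after roll) [ 0.6 -0.8  4. ]
t 73.2 pos [0.6094 0.1015 0.0758] yang -1.726 roll 0.0 q6 1.8 F [-5.   0.5  9.8] w 0.0489 g 43.6
shift(after roll) [ 0.9 -0.9  2. ]
```

```bash

for i in 1 2; do python3 -m crank '{"translation":[[0,0,1],[0,0,0.7],[0,0,0],[0,0,0]],"roll":[0,0,0,0],"fingers":[0.48,0.48,0.48,0.48]}' 20 >/dev/null
python3 plan.py .6105 .1022 .0738 -1.726|head -1; done
python3 -m crank '{"translation":[[0,0,-1],[0,0,0],[0,0,0],[0,0,0],[0,0,-10],[0,0,-30],[0,0,-40],[0,0,-20]],"roll":[0,0,0,0,0,0,0,0],"fingers":[0.55,0.6,0.68,0.68,0.7,0.7,0.7,0.7]}' 20 >/dev/null
python3 -m crank '{"translation":[[0,45,0],[0,45,0],[0,45,0],[0,45,0],[0,45,0],[0,0,0]],"roll":[0,0,0,0,0,0],"fingers":[0.75,0.75,0.75,0.75,0.75,0.75]}' 20 >/dev/null
python3 prof.py 0 .035 .07 .15
```

```text
t 73.6 pos [0.6093 0.1015 0.0741] yang -1.726 roll 0.0 q6 1.8 F [-4.9  0.7 10.4] w 0.0484 g 44.2
t 74.0 pos [0.6092 0.1015 0.0731] yang -1.726 roll 0.0 q6 1.8 F [-5.4  0.6 14.3] w 0.0488 g 44.8
0.0 [(-9.0, 118), (-7.5, 118), (-6.0, 119), (-4.5, 120), (-3.0, 118), (-1.5, 111), (-0.0, 100), (1.5, 85), (3.0, 74), (4.5, 67), (6.0, 65), (7.5, 64), (9.0, 64), (10.5, 64), (12.0, 64)]
0.035 [(-9.0, 59), (-7.5, 56), (-6.0, 55), (-4.5, 54), (-3.0, 54), (-1.5, 55), (-0.0, 57), (1.5, 62), (3.0, 69), (4.5, 74), (6.0, 76), (7.5, 77), (9.0, 76), (10.5, 76), (12.0, 77)]
0.07 [(-9.0, 74), (-7.5, 71), (-6.0, 68), (-4.5, 66), (-3.0, 64), (-1.5, 63), (-0.0, 62), (1.5, 61), (3.0, 62), (4.5, 63), (6.0, 67), (7.5, 69), (9.0, 70), (10.5, 71), (12.0, 71)]
0.15 [(-9.0, 69), (-7.5, 69), (-6.0, 69), (-4.5, 68), (-3.0, 69), (-1.5, 71), (-0.0, 78), (1.5, 91), (3.0, 108), (4.5, 126), (6.0, 137), (7.5, 142), (9.0, 143), (10.5, 143), (12.0, 143)]
```

Slates 1 and 2 are right on their lines. Slate 3 is about 3 mm high, so I nudge it the same way.

```bash

python3 -m crank '{"translation":[[0,-45,0],[0,-45,0],[0,-45,0],[0,-45,0],[0,-45,0],[0,0,20],[0,0,20],[0,0,20]],"roll":[0,0,0,0,0,0,0,0],"fingers":[0.75,0.75,0.75,0.75,0.75,0.75,0.75,0.75]}' 30 >/dev/null
python3 -m crank '{"translation":[[0,0,0],[0,0,0],[0,0,0]],"roll":[0,0,0],"fingers":[0.75,0.75,0.75]}' 30 >/dev/null
python3 plan.py .6092 .1015 .0738 -1.726
```

```text
t 76.5 pos [0.6106 0.1026 0.1128] yang -1.725 roll 0.001 q6 1.8 F [-0.2 -0.   0.1] w 0.064 g 0.0
shift(after roll) [-1.2  1.3 39. ]
zaxis [-0.    -0.016 -1.   ] q [ 0.06  0.43  1.58 -0.02  1.14  1.8 ]
```

```bash

python3 -m crank '{"translation":[[-1,0.5,15],[0,0,12],[0,0,8],[0,0,4],[0,0,0],[0,0,0]],"roll":[0,0,0,0,0,0],"fingers":[0.72,0.72,0.72,0.72,0.72,0.72]}' 30 >/dev/null
python3 plan.py .6092 .1015 .0735 -1.726|head -2
python3 -m crank '{"translation":[[0,0,0],[0,0,0],[0,0,0],[0,0,0],[0,0,0]],"roll":[0,0,0,0,0],"fingers":[0.45,0.45,0.45,0.45,0.45]}' 30 >/dev/null
python3 plan.py .6092 .1015 .0735 -1.726|head -1
python3 -m crank '{"translation":[[0,0,-2],[0,0,-2],[-1.5,0,0],[-1.5,0,0],[0,0,2],[0,0,2],[0,0,0],[0,0,0]],"roll":[0,0,0,0,0,0,0,0],"fingers":[0.45,0.45,0.45,0.45,0.45,0.45,0.45,0.45]}' 30 >/dev/null
python3 plan.py .6062 .1015 .0725 -1.726|head -2
for i in 1 2; do python3 -m crank '{"translation":[[0,0,0.7],[0,0,0],[0,0,0]],"roll":[0,0,0],"fingers":[0.45,0.45,0.45]}' 30 >/dev/null
python3 plan.py .5717 .107 .060 -1.726|head -1; done
```

```text
t 77.2 pos [0.6089 0.101  0.0728] yang -1.726 roll 0.0 q6 1.8 F [ 0.2  0.2 -0.5] w 0.0617 g 0.0
shift(after roll) [ 0.2 -0.6 -0.7]
t 77.7 pos [0.609  0.1011 0.0732] yang -1.726 roll 0.0 q6 1.8 F [-1.  -0.5  5.1] w 0.0489 g 31.3
t 78.5 pos [0.6054 0.1014 0.0724] yang -1.726 roll 0.0 q6 1.8 F [ 0.1 -0.3  0.2] w 0.0489 g 31.2
shift(after roll) [ 0.7 -0.2 -0.1]
t 78.8 pos [0.6055 0.1014 0.0722] yang -1.726 roll 0.0 q6 1.8 F [-1.4 -0.4  3.8] w 0.0493 g 31.6
t 79.0 pos [0.6056 0.1015 0.0721] yang -1.726 roll 0.0 q6 1.8 F [-2.6  0.2  7.5] w 0.0486 g 31.9
```

```bash

python3 -m crank '{"translation":[[0,0,-1],[0,0,0],[0,0,0],[0,0,0],[0,0,-10],[0,0,-30],[0,0,-40],[0,0,-20]],"roll":[0,0,0,0,0,0,0,0],"fingers":[0.55,0.6,0.68,0.68,0.7,0.7,0.7,0.7]}' 20 >/dev/null
python3 -m crank '{"translation":[[0,45,0],[0,45,0],[0,45,0],[0,45,0],[0,45,0],[0,0,0]],"roll":[0,0,0,0,0,0],"fingers":[0.75,0.75,0.75,0.75,0.75,0.75]}' 20 >/dev/null
python3 prof.py 0 .035 .07 .15
python3 - <<'E'
from h import *
# dark slates left elsewhere on the table? tin/cork unchanged vs start
a=cv2.imread("pics/top0.png"); b=get_image("top"); s0=cv2.imread("pics/scene0.png"); s1=get_image("scene")
print("tin/cork diff top",np.abs(a[140:170,335:390].astype(int)-b[140:170,335:390]).mean(),"scene",np.abs(s0[218:262,362:405].astype(int)-s1[218:262,362:405]).mean())
f=s1.astype(int); red=((f[...,2]-f[...,1])>90)&(np.arange(640)[None]>270)&(np.arange(640)[None]<330)&(np.arange(400)[:,None]>180)&(np.arange(400)[:,None]<225)
ys,xs=np.where(red); print("knob red bbox",xs.min(),xs.max(),ys.min(),ys.max())
E
```

```text
0.0 [(-9.0, 118), (-7.5, 118), (-6.0, 120), (-4.5, 120), (-3.0, 118), (-1.5, 111), (-0.0, 99), (1.5, 85), (3.0, 73), (4.5, 66), (6.0, 64), (7.5, 64), (9.0, 64), (10.5, 64), (12.0, 64)]
0.035 [(-9.0, 59), (-7.5, 57), (-6.0, 55), (-4.5, 54), (-3.0, 54), (-1.5, 55), (-0.0, 57), (1.5, 61), (3.0, 68), (4.5, 74), (6.0, 76), (7.5, 76), (9.0, 76), (10.5, 77), (12.0, 77)]
0.07 [(-9.0, 68), (-7.5, 65), (-6.0, 63), (-4.5, 63), (-3.0, 62), (-1.5, 61), (-0.0, 61), (1.5, 63), (3.0, 67), (4.5, 70), (6.0, 71), (7.5, 71), (9.0, 71), (10.5, 71), (12.0, 71)]
0.15 [(-9.0, 70), (-7.5, 70), (-6.0, 71), (-4.5, 75), (-3.0, 84), (-1.5, 99), (-0.0, 118), (1.5, 135), (3.0, 142), (4.5, 145), (6.0, 145), (7.5, 145), (9.0, 144), (10.5, 143), (12.0, 142)]
tin/cork diff top 50.822020202020205 scene 4.315186751233263
knob red bbox 288 302 201 212
```

```bash
python3 -c "
from rig import manip; print(manip.get_state()['clock']); print(manip.sign_off())"
```

```text
80.6
the job is handed in; nothing more can be done
None
```

I handed the job in at 80.6 s: the rosette is flush in its recess, the keeper knob is down and turned to its stop over it, and all three slates found are laid with tails within about 1 mm of their red lines by camera; tin and cork were not handled.

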